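# Lay out a stack of weld blanks on their backing rests

### The arm

A 6-joint arm with a two-finger parallel gripper is mounted at the origin on the work surface. World frame = base frame: x ahead of the robot, y to its left, z up, the work surface at z = 0. Lengths are in m, angles in rad, forces in N, time in s.
With the tool pointing down it reaches from about 0.375 to 0.9 m from the base axis. Payload 3.1 kg.
Tool frame: the origin (TCP) lies midway between the tips of the shut fingers; the grasp point (between the pads) lies 19 mm behind it; z points along the fingers, y is the line along which they close (so a half turn about z gives the same grasp; the last joint's range is limited). The gripper opens to 85 mm and grips with 20 to 120 N. Pads are 22 mm wide; open, the fingers measure 114 mm over their backs; the gripper's body (76 mm by 85 mm) begins 54 mm behind the grasp point. The pads swing forward as they close: fully open they stand 13 mm farther back than shut.
Start: joints at [1.121, 0.527, 1.433, -0, 1.181, -0.178], TCP at [0.167, 0.602, 0.192] pointing down, gripper open.
Joint ranges: [-3.08, 3.08], [-0.75, 2.2], [0.22, 2.44], [-1.43, 4.57], [0, 2.65], [-2.85, 2.85]. Speed limits (rad/s): [2.79, 2.79, 3.14, 3.14, 3.14, 3.14].

### API

Orientations are given as a unit quaternion [x, y, z, w].
In Python, from station import manip gives the robot as it stands.
- The arm moves only by the tool step_arm, never from a script. Its argument "targets" is text: rows parted by semicolons, each of 4 numbers parted by spaces: the shift along the tool's x, y, z in mm, then the turn about the tool's z in degrees. A call has 1 to 12 rows; each row is the pose to reach, as a shift and turn from the pose commanded when the call began, along the tool's axes at that moment; what a row does not reach only later rows make up. A row lasts 1/10 s, in which the tool goes at most 50 mm and 8.59 degrees, less where a joint would pass 70% of its speed; a pose out of reach is approached as far as the arm can. A call with a gripper value outside its range is refused whole. "gripper" is the closure, from 0 (fully open) to 1 (shut), set as the call begins (left out, the last holds). The fingers move at their own pace and stop on an object; "squeeze" is the grip in N (left out, the last holds). Time passes only in rows, so rows that repeat a pose let the fingers close. It gives the time, the measured TCP pose, the force, the opening and the grip force at its end, in the units of the state.
- manip.sense(): the state, without advancing time (a new reading comes with each control period).
- manip.snapshot(name): name is "side" or "top"; returns the picture (480x640x3 uint8, red, green, blue); there is no depth.
- manip.get_calibration(name): a dict with "fov_y" (degrees; the focal length in pixels is half the picture's height over the tangent of half this angle, whatever the lens; pixels are square), "cx", "cy" (the principal point, pixels), "extrinsics" (4x4, takes a point from camera to world coordinates). Camera axes: x right, y down, z forward; pixel columns grow to the right and rows downward; lengths in m; the calibration is good to about 2 mm. A picture is of the moment at which its call begins. get_calibration takes no time and is no camera call.
- manip.sign_off(): hands the job in; it is judged then, once.
Trained networks look in the newest picture that a camera, given by its name, has taken for a name from the list of things; names that differ only in an ending like _2 or _b are one class to them, and where a whole thing is asked for, a point or a joint stands for the part that bears it (a point fixed in the world has none). Each returns a list of dicts, best first, with "p" (0 to 1); they miss things now and then, are a little off and sometimes report something else, mostly with a low value. They report only what shows in the picture. A call takes as long as a camera call. They do not tell look-alikes from the thing itself.
- manip.recognise(camera, query): "position" ([column, row] in pixels, amid what is visible of it).
- manip.masks_of(camera, query): "pixels" (480x640 bool, what is visible of it) and "position" ([column, row] in pixels, amid what is visible of it).
- manip.mark_of(camera, query): "position" ([column, row] in pixels: a listed point, or the origin of a listed thing).
The state is a dict: "t": time; "q": joint angles; "qd": joint speeds; "tau": joint torques, N m; "tcp_pos": TCP position; "tool_rot": TCP orientation; "force": force on the tool from outside, world axes, zero at the start; "ft_torque": the same for the moment, N m; "finger_gap": opening from 0.0 (shut) to 1.0 (fully open); "gripper_force": force on a finger pad.
Only numpy, scipy, OpenCV 4.12 (cv2) and the standard library are available. Lean on these libraries where they do the work, as an engineer would, in place of code of your own. Each camera call takes 0.05 s, during which the arm holds its last target. There are 200 camera calls.

### The job

Take the stack of steel blanks on the plywood board apart from the top down, one at a time, and set each straight onto the copper-topped rest of its own outline: pipe stub upright on the small round rest, square block on the square one, disc on the large round one, oblong plate on the oblong one. Centre each on its rest, with the sides of the block and of the plate in line with the sides of their rests, and leave all four lying there, ready for tacking. Do not knock over the spray can or the rod tin.

Things in the scene. Friction and masses are not known exactly. Their poses are not given: they have to be found in the camera images.
- tube_mid (a point): Steel pipe stub, upright, outside diameter 26, bore 18, height 36 mm; bright metal; top of the stack. The entry is its centre (half-way up); z along its axis, up. Weighs about 80 g.
- block_mid (a point): Square steel block, 38 x 38 mm, 16 mm thick, dark, lying flat; second from the top of the stack, under the pipe stub. The entry is its centre (8 mm above its underside); x and y along its sides, z up. Weighs about 180 g. It may lie turned to any angle.
- flange_mid (a point): Round steel disc (blind flange blank), diameter 58 mm, 16 mm thick, bright, lying flat; third from the top of the stack, under the block. The entry is its centre (8 mm above its underside); z up. Weighs about 320 g.
- plate_mid (a point): Oblong steel base plate, 100 x 60 mm, 14 mm thick, grey with a dark hole mark at each corner; bottom of the stack, lying on a plywood board (130 x 85 mm, 10 mm thick, fixed to the table). The entry is its centre (7 mm above its underside); x along its 100 mm side, y along its 60 mm side, z up. Weighs about 650 g.
- tube_rest_top (a point): Rest for the pipe stub: the small round copper-topped pad, diameter 42 mm, fixed to the table. The entry is the centre of its copper top face, 16 mm above the table; z up.
- block_rest_top (a point): Rest for the square block: the square copper-topped pad, 56 x 56 mm, fixed to the table. The entry is the centre of its copper top face, 16 mm above the table; z up, x and y along its sides.
- flange_rest_top (a point): Rest for the round disc: the large round copper-topped pad, diameter 74 mm, fixed to the table. The entry is the centre of its copper top face, 16 mm above the table; z up.
- plate_rest_top (a point): Rest for the oblong plate: the oblong copper-topped pad, 112 x 72 mm, fixed to the table. The entry is the centre of its copper top face, 16 mm above the table; z up, x along its 112 mm side, y along its 72 mm side.
- spray_can_mid (a point): Anti-spatter spray can, loose bystander, standing, diameter 54 mm, 160 mm high, with a red band. The entry is its centre, 80 mm above the table; z up.
- rod_tin_mid (a point): Tin of filler rods, loose bystander, standing, diameter 64 mm, 130 mm high, blue with a yellow band. The entry is its centre, 65 mm above the table; z up.
Things that resemble listed ones, but are neither listed nor needed, are in the scene too. What is shaped like the part that bears tube_mid but black or purple is not meant.

How it is judged:
By the outcome, as a careful person would: the job done as asked, in the order asked, and still so for the second after the job is handed in, with the robot touching nothing.
It also fails if it takes over 112 s, if anything falls off the work surface, if the arm or the gripper's body presses on something with over 40 N, if the wrist force passes 120 N, or if a joint passes its speed limit or range.

## Working session

There is one attempt and no reset: what is moved stays moved. The work goes in short steps, Python scripts to look and compute and a tool call to move; the robot and the scene stay as the last step left them, time stands still between calls to the robot, and variables do not carry over. Pictures are saved under pics/ and viewed, at most 14 in all, crops included, and the job is handed in when it is done.

Besides the shell and the picture viewer there is one more tool, called after "Call:" as a command line: name --argument value ..., lists and objects as JSON in quotes. step_arm: Moves the arm, as the interface text tells. Its arguments: {"type":"object","properties":{"targets":{"type":"string"},"gripper":{"type":"number"},"squeeze":{"type":"number"}},"required":["targets"]}

```bash
mkdir -p pics; ls; cat > h.py <<'E'
import numpy as np, cv2
from station import manip
from scipy.spatial.transform import Rotation as R
def snap(cam,name=None):
    im=manip.snapshot(cam)
    if name: cv2.imwrite(f'pics/{name}.png',im[:,:,::-1])
    return im
def cal(cam):
    c=manip.get_calibration(cam); f=240/np.tan(np.radians(c['fov_y'])/2)
    return c,f
def toworld(cam,px,z):
    c,f=cal(cam);E=np.array(c['extrinsics'])
    d=E[:3,:3]@np.array([(px[0]-c['cx'])/f,(px[1]-c['cy'])/f,1]);o=E[:3,3]
    return o+d*(z-o[2])/d[2]
def topx(cam,p):
    c,f=cal(cam);E=np.array(c['extrinsics'])
    q=E[:3,:3].T@(np.array(p)-E[:3,3]);return np.array([c['cx']+f*q[0]/q[2],c['cy']+f*q[1]/q[2]])
E
python3 - <<'E'
from h import *
for c in ('top','side'):
    snap(c,c+'0'); k=manip.get_calibration(c); print(c,k)
s=manip.sense();print(s)
for n,z in [('tube_mid',.092),('block_mid',.048),('flange_mid',.032),('plate_mid',.017),('tube_rest_top',.016),('block_rest_top',.016),('flange_rest_top',.016),('plate_rest_top',.016),('spray_can_mid',.08),('rod_tin_mid',.065)]:
  for c in ('top','side'):
    for r in manip.mark_of(c,n)[:3]: print(n,c,round(r['p'],2),np.round(r['position'],1),np.round(toworld(c,r['position'],z)[:2],4))
E
```

```text
pics
top {'fov_y': 52.48145471749304, 'cx': 320.520680494151, 'cy': 241.69788401969126, 'extrinsics': array([[-0.02666998, -0.99533214,  0.09275043,  0.4342937 ],
       [-0.99955215,  0.02781225,  0.01104459,  0.00332319],
       [-0.01357264, -0.09241433, -0.99562813,  1.12356306],
       [ 0.        ,  0.        ,  0.        ,  1.        ]])}
side {'fov_y': 42.98220681490911, 'cx': 334.6999790639433, 'cy': 232.50662330535297, 'extrinsics': array([[ 0.9721404 , -0.10207271,  0.21100757,  0.19740923],
       [-0.2340971 , -0.46848464,  0.85189242, -1.33987858],
       [ 0.01189884, -0.8775553 , -0.47932777,  0.83590459],
       [ 0.        ,  0.        ,  0.        ,  1.        ]])}
{'t': 0.1, 'q': array([ 1.12151655e+00,  5.28365677e-01,  1.43377564e+00, -2.60627795e-05,
        1.18140546e+00, -1.78478829e-01]), 'qd': array([ 1.33993039e-04, -1.24804607e-03, -4.31521389e-03, -3.90287943e-06,
        1.05004973e-03, -5.76998570e-04]), 'tau': array([-5.73655980e-04, -4.43302095e+01, -1.78585392e+01, -2.50947523e-04,
        3.86466461e-03, -6.50293046e-06]), 'tcp_pos': array([0.1668
[... 1398 characters left out ...]
p side 0.69 [390.7 294. ] [ 0.617 -0.207]
block_rest_top side 0.3 [393.6 281. ] [ 0.6415 -0.1549]
flange_rest_top top 0.64 [343.4 269.8] [ 0.4719 -0.0346]
flange_rest_top top 0.43 [458.6 304.1] [ 0.3879 -0.2911]
flange_rest_top side 0.85 [313. 262.] [ 0.4666 -0.0249]
plate_rest_top top 0.59 [211.1 280.1] [0.4567 0.2668]
plate_rest_top side 0.77 [290.6 212.1] [0.4595 0.2688]
spray_can_mid top 0.63 [124.1 305.9] [0.4054 0.4385]
spray_can_mid side 0.69 [262.8 170.3] [0.4037 0.4521]
spray_can_mid side 0.63 [289.5 213.4] [0.4347 0.1361]
spray_can_mid side 0.55 [305.  325.9] [ 0.3795 -0.366 ]
rod_tin_mid top 0.72 [542.1 259.2] [ 0.4815 -0.4631]
rod_tin_mid side 0.85 [368.8 352.9] [ 0.4874 -0.4575]
```

View pics/top0.png

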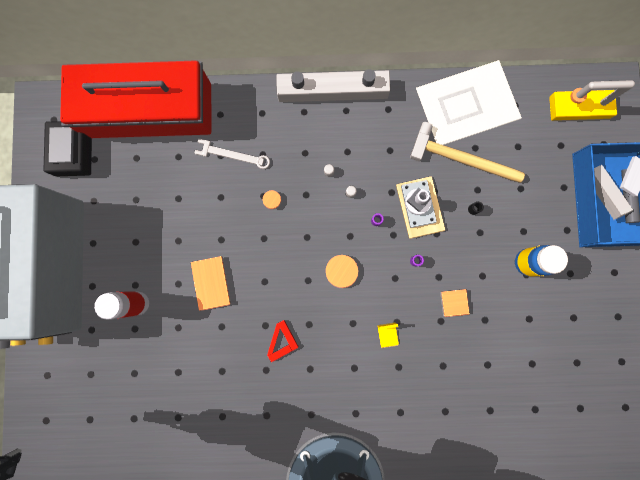

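View pics/side0.png

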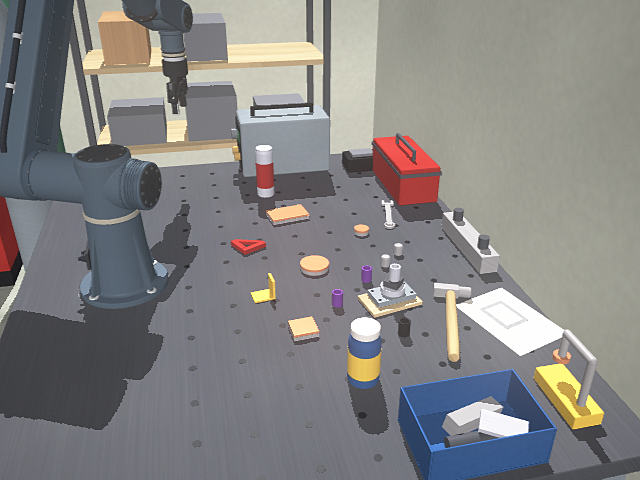

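```bash
cat >> h.py <<'E'
def tri(pt,ps):
    A=[];b=[]
    for cam,p in (('top',pt),('side',ps)):
        c,f=cal(cam);E=np.array(c['extrinsics'])
        d=E[:3,:3]@np.array([(p[0]-c['cx'])/f,(p[1]-c['cy'])/f,1]);d/=np.linalg.norm(d)
        P=np.eye(3)-np.outer(d,d);A.append(P);b.append(P@E[:3,3])
    return np.linalg.solve(sum(A),sum(b))
def go(x,y,z,yaw=None):
    """yaw: world direction (deg) of closing line, None keep. prints shift/turn from present pose"""
    s=manip.sense();M=R.from_quat(s['tool_rot']).as_matrix()
    d=M.T@(np.array([x,y,z])-s['tcp_pos'])*1000
    cur=np.degrees(np.arctan2(M[1,1],M[0,1])); t=0
    if yaw is not None: t=-((yaw-cur+90)%180-90)   # tool z down
    print('shift',np.round(d,1),'turn %.1f'%t,'curyaw %.1f'%cur,'tcp',np.round(s['tcp_pos'],4),'q6 %.2f'%s['q'][5])
E
python3 - <<'E'
from h import *
t=cv2.imread('pics/top0.png');s=cv2.imread('pics/side0.png')
a=cv2.resize(t[165:275,365:485],None,fx=5,fy=5,interpolation=cv2.INTER_CUBIC)[:550,:]
b=cv2.resize(s[255:345,325:425],None,fx=2,fy=2,interpolation=cv2.INTER_CUBIC)
o=np.zeros((550,800,3),np.uint8);o[:,:600]=a;o[:180,600:]=b
cv2.imwrite('pics/crop0.png',o)
print('tube',tri((424.3,197.5),(394.8,272.9)))
for cam,im in(('top',t),('side',s)):
    hsv=cv2.cvtColor(im,cv2.COLOR_BGR2HSV)
    m=cv2.inRange(hsv,(8,110,170),(18,255,255))
    n,l,st,ce=cv2.connectedComponentsWithStats(m)
    for i in range(1,n):
        if st[i,4]<60: continue
        pts=np.argwhere(l==i)[:,::-1].astype(float)
        w=np.array([toworld(cam,p,.016)[:2] for p in pts])
        mr=cv2.minAreaRect((w*1000).astype(np.float32))
        print(cam,st[i,4],np.round(ce[i],1),'cen',np.round(w.mean(0)*1000,1),'rect',np.round(mr[0],1),np.round(mr[1],1),round(mr[2],1), 'topcol',im[tuple(np.round(ce[i][::-1]).astype(int))])
E
```

```text
tube [ 0.62153953 -0.21262406  0.07810075]
top 119 [576.9  96. ] cen [ 862.  -591.4] rect [ 863.  -593.4] [33.  35.4] 35.2 topcol [143 149 159]
top 80 [492.9 172. ] cen [ 687.7 -385.8] rect [ 688.4 -384.2] [140.6   5. ] 70.2 topcol [104 169 216]
top 168 [434.5 203.8] cen [ 617.4 -248.2] rect [ 618.4 -247.4] [21.6 95.3] 88.8 topcol [115 169 209]
top 234 [271.4 198.8] cen [639.9 126.2] rect [639.6 126. ] [41.4 40.8] 43.4 topcol [112 197 255]
top 70 [346.1 261.3] cen [491.  -41.3] rect [491.2 -34.9] [69.9 29.8] 74.4 topcol [115 204 255]
top 589 [214.2 282.4] cen [451.5 259.8] rect [450.4 269.9] [112.5  70.6] 9.7 topcol [112 198 255]
top 72 [200.5 280.2] cen [457.3 291.1] rect [452.7 290.8] [101.    7.1] 7.9 topcol [112 199 255]
top 192 [455.2 295.8] cen [ 406.6 -284.6] rect [ 406.6 -283. ] [26.4 54.4] 4.5 topcol [112 201 255]
top 252 [456.9 309.7] cen [ 375.6 -286.7] rect [ 376.7 -284.6] [27.4 55.9] 4.2 topcol [109 197 255]
side 60 [289.9 217.6] cen [451.5 234.2] rect [453.8 234.3] [109.7  14.9] 5.9 topcol [ 88 120 202]
side 75 [561.7 359.6] cen [ 885.  -508.5] rect [ 885.4 -505.6] [31.5 33.7] 55.1 topcol [106 139 211]
```

View pics/crop0.png

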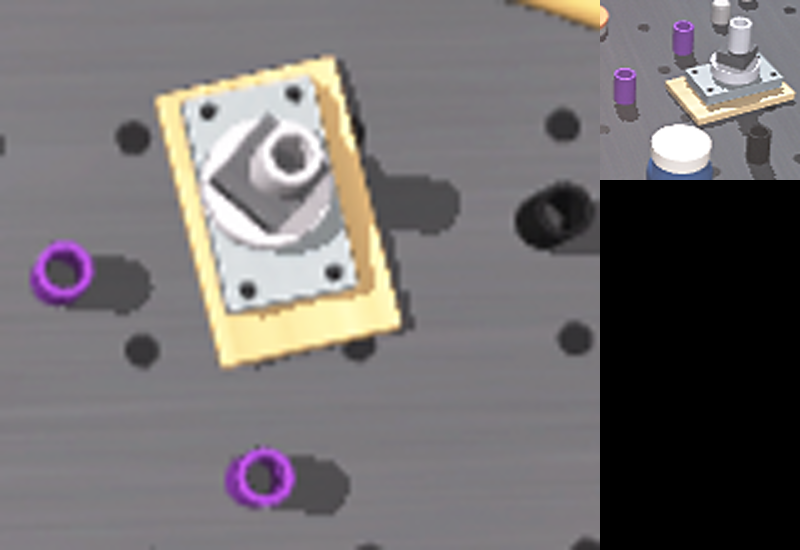

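```bash
cat >> h.py <<'E'
def copper(cam,im,minA=60):
    hsv=cv2.cvtColor(im,cv2.COLOR_BGR2HSV)
    m=cv2.inRange(hsv,(6,125,225),(22,255,255))
    n,l,st,ce=cv2.connectedComponentsWithStats(m)
    for i in range(1,n):
        if st[i,4]<minA: continue
        w=np.array([toworld(cam,p,.016)[:2] for p in np.argwhere(l==i)[:,::-1]])
        mr=cv2.minAreaRect((w*1000).astype(np.float32))
        print(cam,st[i,4],np.round(ce[i],1),'cen',np.round(w.mean(0)*1000,1),'rect',np.round(mr[0],1),np.round(mr[1],1),round(mr[2],1))
E
python3 - <<'E'
from h import *
t=cv2.imread('pics/top0.png');s=cv2.imread('pics/side0.png')
copper('top',t);copper('side',s)
print('tube top',toworld('top',(423,195.4),.092))
for n in (('side',(304.5,326)),('side',(314.5,265)),('side',(288,213.5)),('side',(361.5,230))): print(s[int(n[1][1]) if 0 else int(n[1][1]),int(n[1][0])])
m=manip.masks_of
for c in('top','side'):
  for r in m(c,'tube_mid')[:5]:
    p=r['pixels'];ys,xs=np.nonzero(p);print(c,r['p'],np.round(r['position'],1),xs.min(),xs.max(),ys.min(),ys.max(),p.sum())
go(0.621,-0.212,.16,None)
E
```

```text
top 97 [576.9  95.5] cen [ 863.3 -591.4] rect [ 864.6 -595.6] [34.3 32.3] 43.0
top 252 [271.2 199. ] cen [639.6 126.8] rect [639.6 127.2] [39.8 39.2] 43.4Traceback (most recent call last):
  File "<stdin>", line 3, in <module>
  File "h.py", line 38, in copper
    w=np.array([toworld(cam,p,.016)[:2] for p in np.argwhere(l==i)[:,::-1]])
                ~~~~~~~^^^^^^^^^^^^
  File "h.py", line 12, in toworld
    c,f=cal(cam);E=np.array(c['extrinsics'])
        ~~~^^^^^
  File "h.py", line 9, in cal
    c=manip.get_calibration(cam); f=240/np.tan(np.radians(c['fov_y'])/2)
ValueError: time passes only in moves, steps and waits
```

```bash
sed -i 's/^def cal(cam):/import functools\n@functools.lru_cache\ndef cal(cam):/' h.py
python3 - <<'E'
from h import *
t=cv2.imread('pics/top0.png');s=cv2.imread('pics/side0.png')
copper('top',t);copper('side',s)
print('tube top',toworld('top',(423,195.4),.092))
for u,v in ((304,326),(314,265),(288,213),(361,230)): print(s[v,u])
m=manip.masks_of
for c in('top','side'):
  for r in m(c,'tube_mid')[:5]:
    p=r['pixels'];ys,xs=np.nonzero(p);print(c,r['p'],np.round(r['position'],1),xs.min(),xs.max(),ys.min(),ys.max(),p.sum())
go(0.621,-0.212,.16,None)
E
```

```text
top 97 [576.9  95.5] cen [ 863.3 -591.4] rect [ 864.6 -595.6] [34.3 32.3] 43.0
top 252 [271.2 199. ] cen [639.6 126.8] rect [639.6 127.2] [39.8 39.2] 43.4
top 828 [341.4 270.8] cen [469.9 -30.1] rect [469.4 -30.2] [70.4 72.6] 88.4
top 1477 [210.1 282.4] cen [451.7 269.2] rect [451.  269.9] [111.1  70.6] 9.7
top 611 [454.9 302.4] cen [ 392.  -283.1] rect [ 392.  -283.2] [55.5 55.4] 4.3
side 393 [363.4 368.9] cen [ 481.6 -445.6] rect [ 483.7 -442.3] [73.3 53.3] 73.9
side 270 [587.5 420.5] cen [ 838.9 -668.1] rect [ 840.  -666.4] [26.5 77.2] 88.5
tube top [ 0.62376928 -0.20721311  0.092     ]
[177 230 255]
[157 211 254]
[151 202 254]
[156 209 255]
top 0.67 [376.  213.6] 371 382 213 225 108
top 0.61 [424.1 197.4] 415 428 190 203 148
top 0.47 [476.7 209. ] 468 483 202 214 158
side 0.69 [336.3 296.7] 332 343 289 307 196
side 0.61 [367.1 275.4] 361 371 267 282 145
side 0.56 [396.8 273.1] 389 399 265 281 165
side 0.51 [400.  328.7] 398 410 317 336 225
shift [-655.1 -663.2   31.6] turn 0.0 curyaw 74.5 tcp [0.1671 0.6022 0.1916] q6 -0.18
```

```bash
python3 - <<'E'
from h import *
s=cv2.imread('pics/side0.png');hsv=cv2.cvtColor(s,cv2.COLOR_BGR2HSV)
m=cv2.inRange(hsv,(6,60,235),(24,255,255))
n,l,st,ce=cv2.connectedComponentsWithStats(m)
for i in range(1,n):
    if st[i,4]<40 or st[i,4]>3000: continue
    w=np.array([toworld('side',p,.016)[:2] for p in np.argwhere(l==i)[:,::-1]])
    mr=cv2.minAreaRect((w*1000).astype(np.float32))
    print(st[i,4],np.round(ce[i],1),'cen',np.round(w.mean(0)*1000,1),'rect',np.round(mr[0],1),np.round(mr[1],1),round(mr[2],1))
# stub: top ring centre and mask side centre
print(tri((423,195.4),(395,265.5)), tri((423.5,197),(394.5,273)))
E
```

```text
229 [113.6  16.6] cen [-303.2 3893. ] rect [-318.  3915.1] [240.6 456.2] 10.8
593 [269.8  49. ] cen [ 723.5 2518.9] rect [ 731.1 2526. ] [325. 550.] 88.9
107 [155.6  53.6] cen [  34.9 2514.8] rect [  36.5 2506.5] [ 56.1 382.5] 1.3
249 [93.3 58.1] cen [-312.3 2459.3] rect [-308.2 2444.2] [102.6 476. ] 2.2
142 [176.4 124.3] cen [ 138.7 1159.9] rect [ 139.6 1160.1] [ 76.8 107. ] 0.0
65 [104.7 131.2] cen [-139.5 1130.8] rect [-135.1 1140.8] [134.   32.9] 86.0
48 [175.5 132.2] cen [ 134.  1061.7] rect [ 131.8 1058.7] [35.5 69.6] 78.4
391 [287.3 212. ] cen [450.3 272. ] rect [449.7 270. ] [111.7  78.4] 8.9
77 [361.2 227.7] cen [638.9 129.3] rect [638.2 127.5] [36.1 40. ] 77.7
343 [314.1 262.4] cen [468.9 -27. ] rect [469.1 -26.6] [71.9 71.2] 49.4
55 [269.  294.6] cen [ 335.4 -146.4] rect [ 338.4 -142.3] [91.2 35.8] 51.9
452 [452.1 320.9] cen [ 718.5 -334.9] rect [ 719.6 -331.8] [235.5  19.4] 69.0
357 [302.7 325.5] cen [ 390.3 -280.8] rect [ 390.3 -280.6] [54.6 56. ] 4.7
100 [363.8 368.7] cen [ 482.6 -445.2] rect [ 483.1 -443.3] [70.6 43.1] 75.0
[ 0.62311825 -0.20665996  0.09445413] [ 0.62218137 -0.21100585  0.07689024]
```

Call:
step_arm --targets "-45 -45 0 0;-90 -90 0 0;-130 -130 0 0;-165 -165 0 0;-200 -200 0 0;-235 -235 0 0;-270 -270 0 0;-300 -300 0 0;-330 -330 0 0;-365 -365 0 0;-400 -400 0 0;-430 -430 0 0" --gripper 0.2

```text
t: 2.4
tcp_pos: [0.4634, 0.0779, 0.192]
tool_rot: [0.135, 0.991, 0.0, 0.0]
force: [1.6, 1.2, 0.8]
finger_gap: 0.798
gripper_force: 0.0
```

```bash
python3 - <<'E'
from h import *
go(.623,-.2065,.14);go(.623,-.2065,.063)
E
```

```text
shift [-229.9 -231.3   52.1] turn 0.0 curyaw 74.5 tcp [0.4634 0.0779 0.192 ] q6 -1.37
shift [-229.9 -231.3  129.1] turn 0.0 curyaw 74.5 tcp [0.4634 0.0779 0.192 ] q6 -1.37
```

Call:
step_arm --targets "-33 -33 0 0;-66 -66 0 0;-100 -100 0 0;-133 -133 10 0;-166 -166 20 0;-200 -200 30 0;-220 -220 40 0;-230 -231 52 0;-230 -231 52 0;-230 -231 52 0"

```text
t: 3.4
tcp_pos: [0.621, -0.2026, 0.139]
tool_rot: [0.135, 0.991, 0.001, -0.001]
force: [-0.4, 1.0, -0.1]
finger_gap: 0.797
gripper_force: 0.0
```

```bash
python3 - <<'E'
from h import *
s=snap('side');t=snap('top')
o=np.zeros((600,800,3),np.uint8)
o[:,:480]=cv2.resize(s[190:340,335:455],(480,600),interpolation=cv2.INTER_CUBIC)
o[:320,480:]=cv2.resize(t[150:230,370:450],(320,320),interpolation=cv2.INTER_CUBIC)
cv2.imwrite('pics/c1.png',o[:,:,::-1]); go(.623,-.2065,.063)
p=manip.sense()['tcp_pos'];print(topx('side',p),topx('side',[.623,-.2065,.092]),topx('side',[.623,-.2065,.074]))
E
```

```text
shift [-2.5 -3.7 77.2] turn 0.0 curyaw 74.6 tcp [ 0.6217 -0.2023  0.1402] q6 -1.79
[395.05871342 247.5307194 ] [394.9525959  266.35652823] [394.49473091 272.92907447]
```

View pics/c1.png

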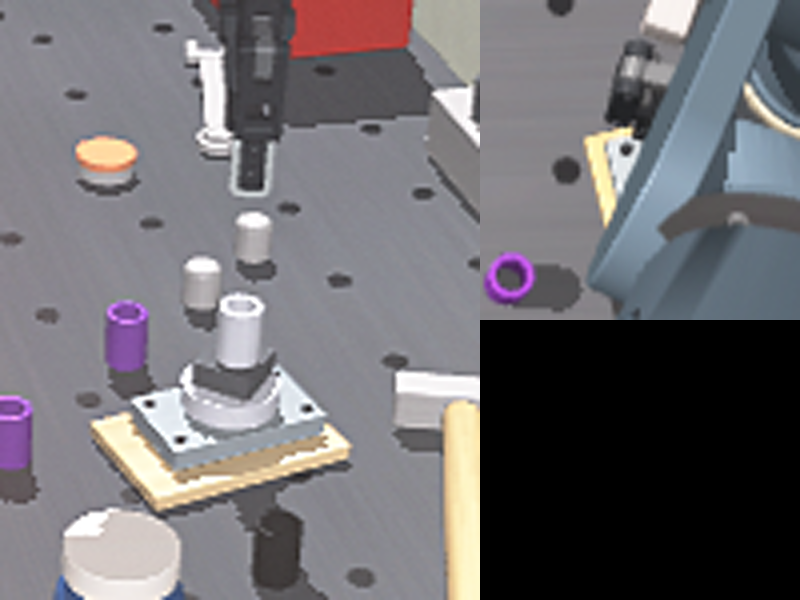

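```bash
python3 - <<'E'
from h import *
p=manip.sense()['tcp_pos'];c=np.array([np.cos(np.radians(74.6)),np.sin(np.radians(74.6)),0])
for w in (-.034,.034):
  for dz in (0,.01,.02): print(w,dz,topx('side',p+c*w+[0,0,dz]))
go(.623,-.2065,.063)
E
```

```text
-0.034 0 [395.88645817 255.14334617]
-0.034 0.01 [396.15593551 251.28280169]
-0.034 0.02 [396.42732263 247.3948976 ]
0.034 0 [394.26569753 240.23748792]
0.034 0.01 [394.51834849 236.48904769]
0.034 0.02 [394.77271434 232.71516447]
shift [-2.5 -3.7 77.2] turn 0.0 curyaw 74.6 tcp [ 0.6217 -0.2023  0.1402] q6 -1.79
```

Call:
step_arm --targets "-2.5 -3.5 20 0;-2.5 -3.5 40 0;-2.5 -3.5 60 0;-2.5 -3.5 70 0;-2.5 -3.5 70 0;-2.5 -3.5 70 0"

```text
t: 4.1
tcp_pos: [0.6243, -0.2078, 0.0706]
tool_rot: [0.135, 0.991, -0.0, 0.001]
force: [-0.0, -0.0, -0.9]
finger_gap: 0.8
gripper_force: 0.0
```

```bash
python3 - <<'E'
from h import *
s=snap('side')
cv2.imwrite('pics/c2.png',cv2.resize(s[220:310,345:445],(600,540),interpolation=cv2.INTER_CUBIC)[:,:,::-1])
p=manip.sense()['tcp_pos'];print(p,topx('side',p))
E
```

```text
[ 0.62462549 -0.20817405  0.07097337] [395.30982737 274.32330716]
```

View pics/c2.png

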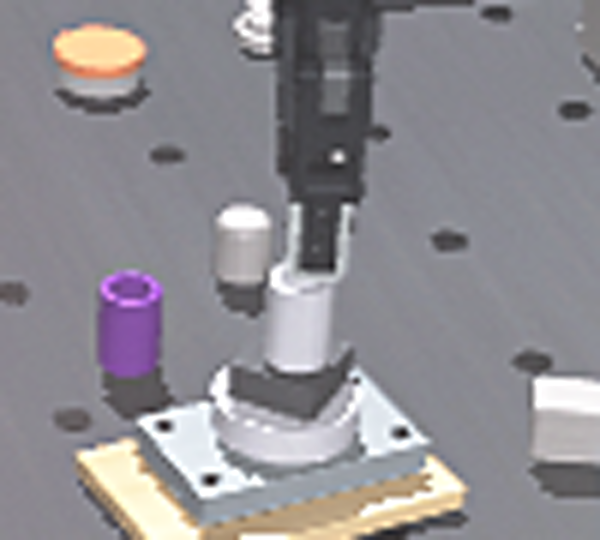

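```bash
python3 - <<'E'
from h import *
s=snap('side');t=snap('top')
p=manip.sense()['tcp_pos'];c=np.array([np.cos(np.radians(74.6)),np.sin(np.radians(74.6)),0])
o=np.zeros((600,800,3),np.uint8)
def crop(im,cam,x0,y0,w,h,k):
    a=cv2.resize(im[y0:y0+h,x0:x0+w],None,fx=k,fy=k,interpolation=cv2.INTER_NEAREST)
    for wd,dz,col in((-.034,.008,(255,0,0)),(.034,.008,(0,255,0)),(0,.073,(255,255,0))):
        u=(topx(cam,p+c*wd+[0,0,dz])-[x0-.5,y0-.5])*k
        cv2.circle(a,tuple(u.astype(int)),3,col,1)
    return a
o[:600,:400]=crop(s,'side',370,170,50,75,8)
o[:600,400:]=crop(t,'top',360,120,100,150,4)
cv2.imwrite('pics/c3.png',o[:,:,::-1])
E
```

```text
(no output)
```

View pics/c3.png

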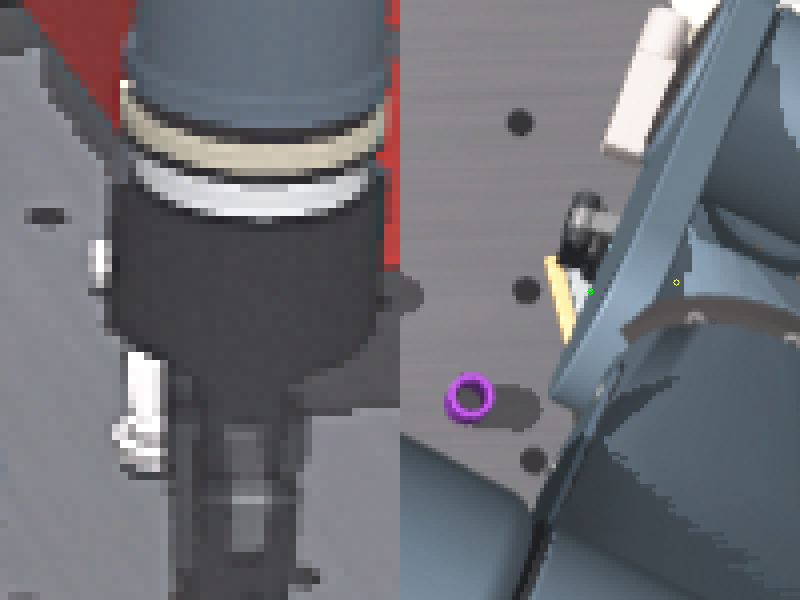

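Call:
step_arm --targets "-1.5 1.5 4 0;-1.5 1.5 7 0;-1.5 1.5 7 0;-1.5 1.5 7 0;-1.5 1.5 7 0;-1.5 1.5 7 0;-1.5 1.5 7 0;-1.5 1.5 7 0;-1.5 1.5 7 0;-1.5 1.5 7 0" --gripper 1 --squeeze 30

```text
t: 5.25
tcp_pos: [0.6256, -0.2072, 0.0627]
tool_rot: [0.135, 0.991, -0.0, 0.0]
force: [0.1, 0.4, 0.4]
finger_gap: 0.001
gripper_force: 0.0
```

```bash
python3 - <<'E'
from h import *
s=snap('side')
cv2.imwrite('pics/c4.png',cv2.resize(s[230:310,345:445],(600,480),interpolation=cv2.INTER_CUBIC)[:,:,::-1])
p=manip.sense();print(p['tcp_pos'],p['finger_gap'],p['gripper_force'],p['force'],topx('side',p['tcp_pos']))
E
```

```text
[ 0.62560783 -0.20716464  0.06262745] -0.0010522821587250263 0.0 [ 0.45663072 -0.14806288  0.28954314] [395.3591889  277.06047615]
```

View pics/c4.png

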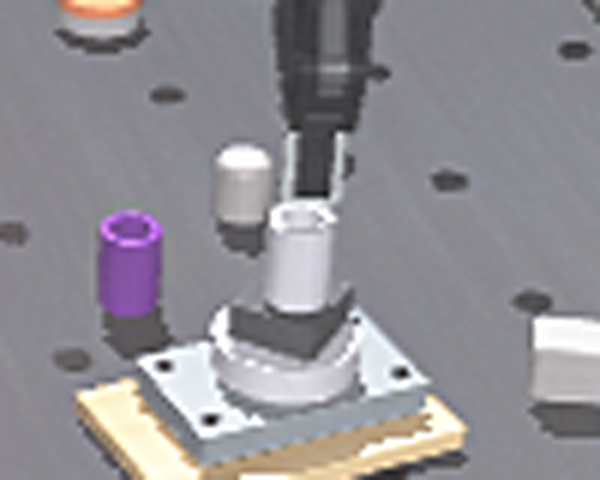

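```bash
python3 - <<'E'
from h import *
for c in('side','top'): print(c,topx(c,[0,0,0]),topx(c,[0,0,.17]),topx(c,[.12,0,0]),topx(c,[0,.12,0]),topx(c,[0.2,-.4,.15]))
go(.25,-.4,.2)
E
```

```text
side [125.27262482 283.68969017] [114.11495468 222.54288997] [175.35316755 277.94685527] [127.94677398 259.043273  ] [212.96917425 319.53610422]
top [334.13530348 483.70668843] [335.43441013 520.35121884] [332.56598891 427.85780908] [280.02900546 484.91463422] [538.68336304 402.73881119]
shift [ 310.3 -286.3 -137.4] turn 0.0 curyaw 74.5 tcp [ 0.6256 -0.2072  0.0626] q6 -1.79
```

Call:
step_arm --targets "0 0 -30 0;0 0 -80 0;0 0 -120 0;0 0 -137 0"

```text
t: 5.7
tcp_pos: [0.628, -0.2084, 0.2048]
tool_rot: [0.135, 0.991, -0.001, 0.004]
force: [0.1, 0.4, 1.0]
finger_gap: -0.0
gripper_force: 0.0
```

Call:
step_arm --targets "32 -29 0 0;64 -58 0 0;96 -87 0 0;128 -116 0 0;160 -145 0 0;192 -174 0 0;224 -203 0 0;256 -232 0 0;288 -261 0 0;312 -286 0 0;312 -286 0 0;312 -286 0 0"

```text
t: 6.9
tcp_pos: [0.2481, -0.3995, 0.1997]
tool_rot: [0.136, 0.991, 0.0, 0.0]
force: [-0.4, -0.1, -0.5]
finger_gap: 0.001
gripper_force: 0.0
```

```bash
python3 - <<'E'
from h import *
p=manip.sense();print(p['tcp_pos'],p['q'])
us=topx('side',p['tcp_pos']);ut=topx('top',p['tcp_pos']);print(us,ut)
s=snap('side');t=snap('top')
o=np.zeros((480,800,3),np.uint8)
for im,u,k in((s,us,0),(t,ut,1)):
    x0,y0=int(min(max(u[0]-40,0),540)),int(min(max(u[1]-50,0),360))
    a=cv2.resize(im[y0:y0+120,x0:x0+100],(400,480),interpolation=cv2.INTER_CUBIC)
    cv2.circle(a,tuple(((u-[x0-.5,y0-.5])*4).astype(int)),4,(255,0,0),1)
    print(x0,y0);o[:,400*k:400*k+400]=a
cv2.imwrite('pics/c5.png',o[:,:,::-1])
E
```

```text
[ 0.24808534 -0.39950763  0.19973772] [-1.25377923e+00  3.08603412e-01  1.79871157e+00  6.33415326e-04
  1.03427009e+00 -2.55170972e+00]
[237.29801549 293.94094306] [548.30028057 382.38665413]
197 243
508 332
```

View pics/c5.png

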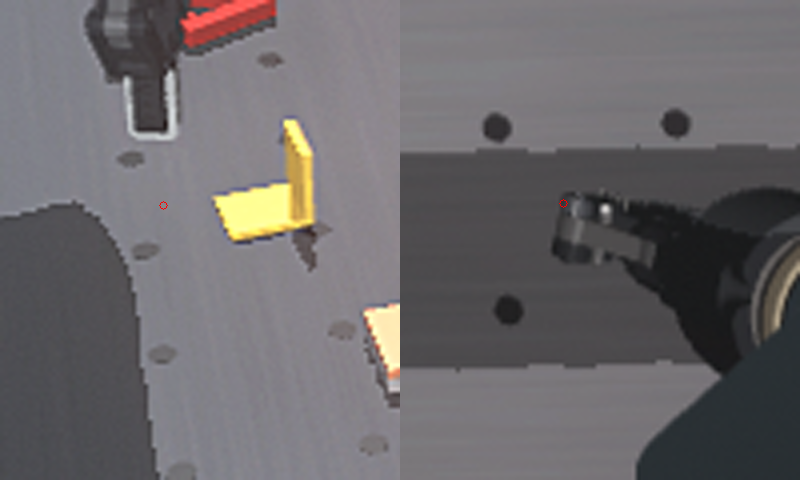

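```bash
python3 - <<'E'
from h import *
for pt in((548,382.4),(548,386),(550,389)): print(tri(pt,(234.5,275)))
# tip at tcp xy with unknown z -> side row 275
for dz in (0,.02,.03,.04,.05,.06): print(dz,topx('side',[.248,-.3995,.1997+dz]),topx('top',[.248,-.3995,.1997+dz]))
for dy in(.03,.05,.07,.09): print(dy,topx('side',[.248,-.3995+dy,.1997]),topx('top',[.248,-.3995+dy,.1997]))
E
```

```text
[ 0.2504035  -0.38499247  0.23109864]
[ 0.24736037 -0.3846026   0.23154263]
[ 0.24490401 -0.38704043  0.2336415 ]
0 [237.25208572 293.96145435] [548.29011964 382.43004958]
0.02 [236.53932139 284.83055287] [553.30423132 384.59640955]
0.03 [236.17829031 280.20554701] [555.89753515 385.71685321]
0.04 [235.81410582 275.54014415] [558.55100566 386.86329203]
0.05 [235.44672642 270.8338127 ] [561.26676131 388.0366413 ]
0.06 [235.07610987 266.08601171] [564.04702116 389.23785979]
0.03 [235.68471302 285.086624  ] [531.9559794  382.83030342]
0.05 [234.67818911 279.38745046] [521.07324425 383.09697535]
0.07 [233.70082125 273.85336533] [510.19585783 383.3635162 ]
0.09 [232.75136069 268.47729784] [499.32381621 383.62992609]
```

Call:
step_arm --targets "0 0 50 0;0 0 100 0;0 0 150 0;0 0 180 0;0 0 190 0;0 0 192 0;0 0 194 0;0 0 196 0"

```text
t: 7.8
tcp_pos: [0.2493, -0.4006, 0.005]
tool_rot: [0.135, 0.991, -0.002, 0.001]
force: [0.3, -0.3, 0.7]
finger_gap: 0.003
gripper_force: 0.0
```

Call:
step_arm --targets "0 0 1 0;0 0 2 0;0 0 3 0;0 0 4 0;0 0 5 0;0 0 6 0;0 0 7 0"

```text
t: 8.5
tcp_pos: [0.2484, -0.3993, -0.0035]
tool_rot: [0.135, 0.991, 0.0, -0.0]
force: [-0.8, 0.2, -0.7]
finger_gap: 0.004
gripper_force: 0.0
```

```bash
python3 - <<'E'
from h import *
p=manip.sense();print(p['tcp_pos'],p['force'])
us=topx('side',p['tcp_pos']);print(us)
s=snap('side')
x0,y0=int(us[0]-50),int(us[1]-80)
cv2.imwrite('pics/c6.png',cv2.resize(s[y0:y0+120,x0:x0+100],(500,600),interpolation=cv2.INTER_CUBIC)[:,:,::-1]);print(x0,y0)
E
```

```text
[ 0.24843707 -0.39926047 -0.00351766] [-0.84011232  0.19319085 -0.67456433]
[244.06346188 378.44915423]
194 298
```

View pics/c6.png

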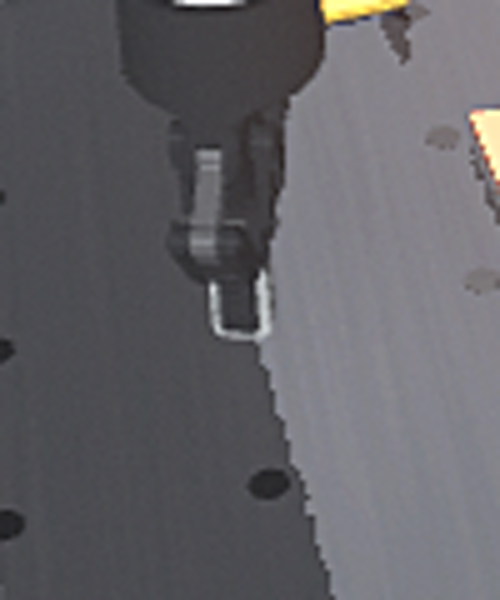

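Call:
step_arm --targets "0 0 4 0;0 0 8 0;0 0 12 0;0 0 15 0;0 0 17 0;0 0 19 0"

```text
t: 9.15
tcp_pos: [0.2485, -0.3992, -0.0227]
tool_rot: [0.135, 0.991, 0.0, -0.0]
force: [0.5, 0.2, -0.1]
finger_gap: 0.003
gripper_force: 0.0
```

Call:
step_arm --targets "0 0 1 0;0 0 2 0;0 0 3 0;0 0 4 0"

```text
t: 9.55
tcp_pos: [0.2485, -0.3994, -0.0264]
tool_rot: [0.135, 0.991, -0.0, 0.0]
force: [-0.2, 0.6, 0.0]
finger_gap: -0.008
gripper_force: 0.0
```

Call:
step_arm --targets "0 0 1 0;0 0 2 0;0 0 3 0;0 0 4 0"

```text
t: 9.95
tcp_pos: [0.2485, -0.3993, -0.0305]
tool_rot: [0.135, 0.991, -0.0, 0.0]
force: [0.4, 0.2, -0.7]
finger_gap: 0.004
gripper_force: 0.0
```

Call:
step_arm --targets "0 0 1 0;0 0 2 0;0 0 3 0"

```text
t: 10.25
tcp_pos: [0.2485, -0.3993, -0.0335]
tool_rot: [0.135, 0.991, 0.0, -0.0]
force: [0.0, -0.6, -0.2]
finger_gap: 0.001
gripper_force: 0.0
```

Call:
step_arm --targets "0 0 1 0;0 0 2 0"

```text
t: 10.45
tcp_pos: [0.2485, -0.3993, -0.0355]
tool_rot: [0.135, 0.991, 0.0, -0.0]
force: [0.6, -0.5, -1.2]
finger_gap: 0.002
gripper_force: 0.0
```

Call:
step_arm --targets "0 0 1 0;0 0 2 0"

```text
t: 10.65
tcp_pos: [0.2485, -0.3993, -0.0375]
tool_rot: [0.135, 0.991, -0.0, 0.0]
force: [0.3, -0.6, -0.6]
finger_gap: 0.001
gripper_force: 0.0
```

Call:
step_arm --targets "0 0 1 0;0 0 2 0"

```text
t: 10.85
tcp_pos: [0.2485, -0.3993, -0.0395]
tool_rot: [0.135, 0.991, -0.0, 0.0]
force: [0.2, -0.2, -0.4]
finger_gap: 0.001
gripper_force: 0.0
```

Call:
step_arm --targets "0 0 1 0;0 0 1 0"

```text
t: 11.05
tcp_pos: [0.2485, -0.3993, -0.0397]
tool_rot: [0.135, 0.991, -0.0, 0.0]
force: [-0.6, 0.8, 8.2]
finger_gap: -0.003
gripper_force: 4.0
```

```bash
sed -i 's/^def go(x,y,z,yaw=None):/def go(x,y,z,yaw=None):\n    z-=.0396/' h.py; python3 - <<'E'
from h import *
go(.623,-.2065,.15);go(.623,-.2065,.067)
E
```

```text
shift [-309.4  285.9 -150.1] turn 0.0 curyaw 74.5 tcp [ 0.2485 -0.3993 -0.0397] q6 -2.55
shift [-309.3  285.9  -67.1] turn 0.0 curyaw 74.5 tcp [ 0.2485 -0.3993 -0.0397] q6 -2.55
```

Call:
step_arm --targets "0 0 -45 0;0 0 -90 0;-25 23 -130 0;-58 54 -150 0;-92 85 -150 0;-126 116 -150 0;-160 147 -150 0;-194 178 -150 0;-228 209 -150 0;-262 240 -150 0;-290 268 -150 0;-309 286 -150 0" --gripper 0.2

```text
t: 12.25
tcp_pos: [0.6249, -0.2042, 0.1093]
tool_rot: [0.134, 0.991, 0.0, 0.0]
force: [-0.5, -0.2, 0.4]
finger_gap: 0.799
gripper_force: 0.0
```

```bash
python3 - <<'E'
from h import *
go(.623,-.2065,.067)
E
```

```text
shift [ 1.3 -2.7 81.9] turn 0.0 curyaw 74.6 tcp [ 0.6249 -0.2042  0.1093] q6 -1.79
```

Call:
step_arm --targets "0 0 0 0;0 0 20 0;0 0 40 0;0 0 55 0;0 0 65 0;0 0 73 0;0 0 79 0;0 0 82 0;0 0 82 0"

```text
t: 13.15
tcp_pos: [0.6227, -0.2064, 0.0275]
tool_rot: [0.135, 0.991, 0.0, -0.0]
force: [0.2, -0.7, -0.1]
finger_gap: 0.803
gripper_force: 0.0
```

```bash
python3 - <<'E'
from h import *
s=snap('side')
cv2.imwrite('pics/c7.png',cv2.resize(s[220:310,345:445],(600,540),interpolation=cv2.INTER_CUBIC)[:,:,::-1])
go(.623,-.2065,.067)
E
```

```text
shift [-0.   0.1  0.5] turn 0.0 curyaw 74.5 tcp [ 0.623  -0.2066  0.0279] q6 -1.79
```

View pics/c7.png

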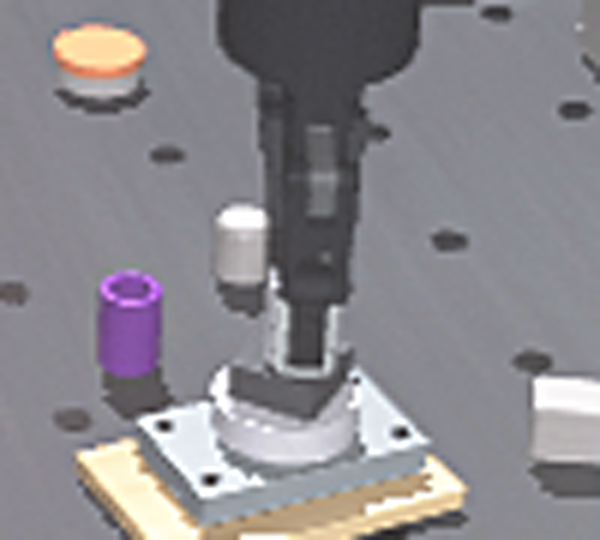

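Call:
step_arm --targets "0 0 0 0;0 0 0 0;0 0 0 0;0 0 0 0;0 0 0 0;0 0 0 0;0 0 0 0" --gripper 1 --squeeze 35

```text
t: 13.9
tcp_pos: [0.6231, -0.2066, 0.0282]
tool_rot: [0.135, 0.991, -0.0, 0.001]
force: [-0.2, 0.4, 5.7]
finger_gap: 0.282
gripper_force: 34.8
```

Call:
step_arm --targets "0 0 -10 0;0 0 -30 0;0 0 -55 0;0 0 -80 0;0 0 -80 0"

```text
t: 14.4
tcp_pos: [0.6251, -0.2076, 0.1114]
tool_rot: [0.135, 0.991, -0.001, 0.003]
force: [0.4, -0.9, -1.1]
finger_gap: 0.285
gripper_force: 34.4
```

```bash
python3 - <<'E'
from h import *
s=snap('side','s8');snap('top','t8')
go(.639,.128,.10);go(.639,.128,.028)
E
```

```text
shift [ 73.6 326.6  47.3] turn 0.0 curyaw 74.5 tcp [ 0.6225 -0.2064  0.1078] q6 -1.79
shift [ 73.6 326.6 119.3] turn 0.0 curyaw 74.5 tcp [ 0.6225 -0.2064  0.1078] q6 -1.79
```

```bash
python3 - <<'E'
from h import *
s=cv2.imread('pics/s8.png')
p=np.array([.6225,-.2064,.1078+.0396]);u=topx('side',p+[0,0,.0062]);b=topx('side',p-[0,0,.0118]);print(u,b)
# column profile at rows around the part below tips
r=int(b[1])
for y in range(r-4,r+5): print(y,s[y,385:410].mean(1).astype(int))
E
```

```text
[396.33901108 243.24500111] [395.86282057 250.1005161 ]
246 [134 137 134 138 137 134 133 159 192 207  90  44  52  50  50  45 110 197
 149 131 132 134 136 136 136]
247 [133 135 136 137 138 137 134 162 189 200 168 163 167 168 167 164 200 203
 145 133 132 134 135 136 135]
248 [137 134 135 134 139 138 137 166 184 202 203 204 204 204 204 201 203 179
 140 134 134 134 135 137 135]
249 [137 135 134 137 137 136 133 182 192 206 212 218 216 218 217 205 200 177
 143 137 137 135 137 134 135]
250 [139 138 133 136 136 137 139 127 176 210 216 218 213 217 217 205 202 160
 137 139 137 136 137 135 137]
251 [141 137 135 134 139 136 137 138 115 137 185 207 210 211 209 185 163 135
 135 140 139 139 138 136 136]
252 [138 137 136 135 136 135 139 140 128 141 154 163 171 170 172 168 160 132
 134 140 141 140 138 138 137]
253 [127 131 133 135 133 137 136 140 135 148 158 168 176 177 175 171 159 137
 140 139 140 142 139 138 136]
254 [201 200 161 130 128 134 135 141 143 138 165 179 183 181 179 174 171 140
 139 141 141 140 142 140 138]
```

Call:
step_arm --targets "7 33 0 0;14 66 0 0;21 99 0 0;29 132 0 0;36 165 0 0;44 198 0 0;51 231 0 0;58 264 0 0;65 297 10 0;71 318 25 0;73.5 326.5 40 0;73.5 326.5 47 0"

```text
t: 15.7
tcp_pos: [0.6366, 0.1288, 0.0573]
tool_rot: [0.134, 0.991, -0.001, -0.003]
force: [-0.7, -0.9, -1.7]
finger_gap: 0.284
gripper_force: 34.5
```

```bash
python3 - <<'E'
from h import *
go(.639,.128,.0285)
E
```

```text
shift [-2.9  0.  68.4] turn 0.0 curyaw 74.6 tcp [0.6366 0.1288 0.0573] q6 -1.27
```

Call:
step_arm --targets "0 0 20 0;0 0 40 0;0 0 55 0;0 0 64 0;0 0 69 0;0 0 71 0;0 0 71 0"

```text
t: 16.4
tcp_pos: [0.6396, 0.1277, -0.0101]
tool_rot: [0.135, 0.991, 0.0, 0.0]
force: [-0.2, -0.0, -0.7]
finger_gap: 0.282
gripper_force: 34.5
```

```bash
python3 - <<'E'
from h import *
go(.639,.128,.0278)
E
```

```text
shift [0.7 0.1 1.7] turn 0.0 curyaw 74.5 tcp [ 0.6396  0.1277 -0.0101] q6 -1.27
```

Lower to contact, then release and lift.

Call:
step_arm --targets "0.5 0 1 0;0.5 0 1.7 0;0.5 0 1.7 0"

```text
t: 16.7
tcp_pos: [0.6389, 0.1281, -0.0117]
tool_rot: [0.135, 0.991, 0.0, 0.0]
force: [0.8, -0.3, -1.2]
finger_gap: 0.285
gripper_force: 34.5
```

Call:
step_arm --targets "0 0 0 0;0 0 0 0;0 0 0 0;0 0 -5 0;0 0 -25 0;0 0 -60 0;0 0 -100 0" --gripper 0.3

```text
t: 17.4
tcp_pos: [0.6376, 0.1279, 0.0879]
tool_rot: [0.135, 0.991, -0.0, -0.002]
force: [1.2, -0.4, -0.1]
finger_gap: 0.698
gripper_force: 0.0
```

Call:
step_arm --targets "0 -45 0 0;0 -90 0 0;0 -135 0 0;0 -180 0 0;0 -180 0 0"

```text
t: 17.9
tcp_pos: [0.5897, -0.0506, 0.0885]
tool_rot: [0.138, 0.99, -0.001, 0.0]
force: [-0.2, -0.4, -0.6]
finger_gap: 0.701
gripper_force: 0.0
```

```bash
python3 - <<'E'
from h import *
s=snap('side','s9')
t=snap('top','t9')
o=np.zeros((600,800,3),np.uint8)
o[:480,:400]=cv2.resize(s[195:245,340:382],(400,480),interpolation=cv2.INTER_CUBIC)
o[:,400:]=cv2.resize(t[170:230,250:290],(400,600),interpolation=cv2.INTER_CUBIC)
cv2.imwrite('pics/c9.png',o[:,:,::-1])
print(manip.sense()['tcp_pos'])
for c in('side','top'):
  print(c,topx(c,[.639,.128,.016]),topx(c,[.639,.128,.052]))
E
```

```text
[ 0.59061525 -0.04653196  0.08838043]
side [361.34246718 227.85902255] [361.76170884 216.61255153]
top [270.64603429 199.24470692] [268.78303601 196.35536849]
```

View pics/c9.png

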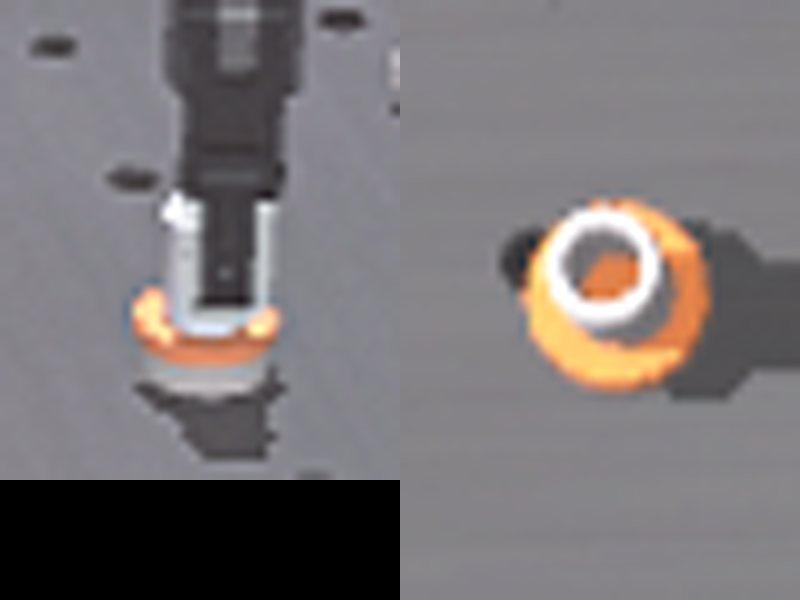

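```bash
cat >> h.py <<'E'
def rect(cam,pix,z):
    ys,xs=np.nonzero(pix); w=np.array([toworld(cam,p,z)[:2] for p in zip(xs,ys)])*1000
    mr=cv2.minAreaRect(w.astype(np.float32))
    return np.round(w.mean(0),1),np.round(mr[0],1),np.round(mr[1],1),round(mr[2],1)
E
python3 - <<'E'
from h import *
for n,z in(('block_mid',.056),('flange_mid',.040),('plate_mid',.024)):
  for c in('top','side'):
    for r in manip.masks_of(c,n)[:2]:
        print(n,c,round(r['p'],2),np.round(r['position'],1),r['pixels'].sum(),*rect(c,r['pixels'],z))
t=cv2.imread('pics/t9.png')
print(cv2.cvtColor(t,cv2.COLOR_BGR2GRAY)[186:216,402:440])
np.set_printoptions(linewidth=200)
E
```

```text
block_mid top 0.81 [421.8 202.2] 322 [ 620.8 -203.2] [ 620.8 -203.3] [39.2 42.3] 47.6
block_mid side 0.49 [394.9 281. ] 270 [ 618.  -213.8] [ 617.3 -213.4] [63.7 46.9] 48.3
block_mid side 0.28 [392.  289.7] 203 [ 604.9 -251.6] [ 606.7 -249.2] [47.5 58.1] 82.3
flange_mid top 0.58 [413.6 207.7] 243 [ 616.8 -205.9] [ 619.8 -206. ] [58.4 56.8] 88.3
flange_mid side 0.75 [395.4 292.6] 229 [ 613.3 -229. ] [ 614.6 -225. ] [58.  59.4] 77.4
plate_mid top 0.92 [420.2 215.1] 603 [ 612.8 -210.1] [ 618.7 -209.3] [101.5  63.5] 9.5
plate_mid side 0.88 [384.7 298.7] 512 [ 605.  -227.9] [ 613.7 -218. ] [105.4  76.5] 7.6
plate_mid side 0.26 [290.6 212.9] 617 [444. 244.] [444.6 245.5] [118.7 102.5] 10.3
[[ 70  89 227 ... 127 128 128]
 [ 62 170 228 ... 127 128 128]
 [ 57 184 228 ... 127 128 128]
 ...
 [134 176 205 ... 181 185 213]
 [ 94 101 176 ... 180 184 187]
 [ 83  90 168 ... 179 183 187]]
```

```bash
python3 - <<'E'
from h import *
np.set_printoptions(linewidth=220,threshold=10000)
t=cv2.imread('pics/t9.png');g=cv2.cvtColor(t,cv2.COLOR_BGR2GRAY)
print(g[186:218,404:440])
E
```

```text
[[227 125  83 101 166 226 228 228 227 226 226 227 227 227 226 224 226 226 227 222 218 227 227 227 225 184 184 186 190 249 120  82  82 127 128 128]
 [228  66  55  55 180 226 227 227 227 227 226 227 228 227 197 225 225 225 227 227 228 226 227 227 240 184 184 186 189 248 142  82  81 127 128 128]
 [228 138  53 133 222 227 227 227 227 227 227 228 237 196 154 169 233 227 228 228 229 228 227 227 231 168 183 185 187 247 243  69  64 127 128 128]
 [229 220 214 219 228 227 227 227 227 247 246 253 228 150 138 149 179 252 249 244 229 228 227 227 229 154 181 184 187 247 248  62  44 100 129 130]
 [229 228 228 229 228 228 227 247 253 253 253 233 161 134 137 138 139 201 221 216 250 234 227 227 229 199 182 184 186 247 250 103  40  54 127 128]
 [229 228 228 227 229 229 246 253 254 254 229 158 136 134 133 136 136 138 160 199 222 252 245 171 170 246 184 183 185 246 248 124  42  40 128 129]
 [229 228 228 227 229 247 253 254 254 243 155 137 136 136 134 133 135 135 137 195 172 225 253 240 151 189 182 182 186 212 247 237  59  48 131 131]
 [228 229 228 228 248 254 254 254 244 177 134 135 136 136 136 133 133 1
[... 2904 characters left out ...]
23 147 199 157 177 178 188 188 189 210 195 195 169 147 147 147 148 150 150 222 173 149 191 178 177 181 185 213]
 [176 205 196  86 152 147 169 161 144 144 142 129 135 136 140 140 144 145 145 144 148 149 147 148 147 221 223 175 150 149 162 177 176 180 184 187]
 [168 180 174 100 119 147 147 149 149 149 146 142 142 142 144 145 146 147 149 148 149 149 148 148 148 171 173 151 150 149 148 133 177 179 183 187]
 [155 182 176 122  93 147 147 149 150 221 220 149 146 145 147 149 149 149 148 149 149 149 148 148 148 149 150 150 150 150 149 151 176 177 182 185]
 [126 180 180 144  75 149 147 148 149 171 170 147 146 146 147 148 149 149 149 147 148 149 148 150 149 149 150 130 129 150 150 182 177 176 180 184]]
```

```bash
cat >> h.py <<'E'
def seg(cam,g,lo,hi,seed,z,win=40):
    m=((g>=lo)&(g<=hi)).astype(np.uint8);k=np.zeros_like(m);x,y=seed;k[y-win:y+win,x-win:x+win]=1
    m=cv2.morphologyEx(m*k,cv2.MORPH_OPEN,np.ones((3,3),np.uint8))
    n,l=cv2.connectedComponents(m,connectivity=4);return l==l[y,x]
E
python3 - <<'E'
from h import *
g=cv2.cvtColor(cv2.imread('pics/t9.png'),cv2.COLOR_BGR2GRAY)
p=seg('top',g,124,143,(418,200),.056);print(p.sum(),*rect('top',p,.056))
# edge fit: squared moment angle via optimisation of fixed square 38mm
from scipy.optimize import minimize
def fit(p,cam,z,a,b,x0):
    ys,xs=np.mgrid[180:225,395:445];W=np.array([toworld(cam,q,z)[:2] for q in zip(xs.ravel(),ys.ravel())])*1000
    v=p[180:225,395:445].ravel().astype(float)
    def cost(q):
        c,s=np.cos(q[2]),np.sin(q[2]);d=W-q[:2];u=np.abs(d@[c,s])-a/2;w=np.abs(d@[-s,c])-b/2
        return ((1/(1+np.exp(np.maximum(u,w)/.8))-v)**2).sum()
    r=minimize(cost,x0,method='Nelder-Mead');return r.x[:2],np.degrees(r.x[2]),r.fun
print(fit(p,'top',.056,38,38,[621,-203,np.radians(46)]))
go(.6205,-.202,.10,46)
E
```

```text
249 [ 621.8 -205.1] [ 621.7 -205.6] [35.9 35.6] 47.0
(array([ 621.80267439, -205.37107894]), np.float64(48.76737119372453), np.float64(27.817933619441895))
shift [ -70.5 -144.4   27.5] turn 28.6 curyaw 74.6 tcp [ 0.5908 -0.044   0.0879] q6 -1.57
```

Call:
step_arm --targets "-15 -33 0 7;-30 -66 0 14;-45 -97 5 20;-60 -125 15 27;-71 -145 27 27;-71 -145 27 27;-71 -145 27 27"

```text
t: 19.0
tcp_pos: [0.6195, -0.2031, 0.0599]
tool_rot: [0.362, 0.932, 0.0, -0.001]
force: [-0.3, 0.3, -0.2]
finger_gap: 0.698
gripper_force: 0.0
```

```bash
python3 - <<'E'
from h import *
go(.6213,-.2034,.0425,47.5)
E
```

```text
shift [-1.6  1.  57. ] turn 0.1 curyaw 47.6 tcp [ 0.6195 -0.2031  0.0599] q6 -1.32
```

Call:
step_arm --targets "-1 0.5 20 0;-1 0.5 38 0;-1 0.5 48 0;-1 0.5 54 0;-1 0.5 56 0;-1 0.5 56 0"

```text
t: 19.6
tcp_pos: [0.6216, -0.2041, 0.0052]
tool_rot: [0.362, 0.932, 0.0, 0.0]
force: [0.3, 0.5, -0.5]
finger_gap: 0.701
gripper_force: 0.0
```

Call:
step_arm --targets "0 0 0.5 0;0 0 0.5 0;0 0 0.5 0;0 0 0.5 0;0 0 0.5 0;0 0 0.5 0" --gripper 1 --squeeze 50

```text
t: 20.2
tcp_pos: [0.6221, -0.2048, 0.0055]
tool_rot: [0.363, 0.932, -0.0, 0.001]
force: [-1.1, 1.3, 6.1]
finger_gap: 0.426
gripper_force: 50.9
```

Call:
step_arm --targets "0 0 -5 0;0 0 -20 0;0 0 -45 0;0 0 -60 0;0 0 -60 0;0 0 -60 0"

```text
t: 20.8
tcp_pos: [0.6212, -0.2044, 0.0647]
tool_rot: [0.363, 0.932, -0.0, 0.0]
force: [-0.2, -0.2, -2.5]
finger_gap: 0.431
gripper_force: 50.3
```

```bash
python3 - <<'E'
from h import *
snap('side','s10');snap('top','t10')
for n,z in(('block_mid',.1),('flange_mid',.040),('plate_mid',.024)):
  for c in('top','side'):
    for r in manip.masks_of(c,n)[:2]:
        print(n,c,round(r['p'],2),np.round(r['position'],1),r['pixels'].sum(),*rect(c,r['pixels'],z))
print(topx('side',manip.sense()['tcp_pos']+[0,0,.0396]))
go(.391,-.281,.09,4.4);go(.391,-.281,.0215,4.4)
E
```

```text
block_mid side 0.59 [399.6 263.6] 112 [ 629.8 -196.7] [ 624.1 -191. ] [59.8 45.4] 44.9
flange_mid top 0.45 [544.9 258.4] 1362 [ 480.8 -470.8] [ 479.9 -471.5] [115.2  68.7] 88.4
flange_mid side 0.85 [392.4 288.8] 413 [ 615.1 -216.4] [ 614.6 -216. ] [78.4 58.2] 70.8
flange_mid side 0.46 [397.2 263.5] 113 [ 662.2 -105.3] [658.3 -99.1] [65.  46.8] 46.6
plate_mid top 0.52 [406.1 188.2] 64 [ 656.7 -179.7] [ 657.2 -178.2] [15.3 27. ] 61.5
plate_mid side 0.9 [389.4 298. ] 586 [ 608.3 -226.6] [ 614.7 -218.5] [111.4  81.3] 7.8
[394.10443799 261.78547042]
shift [ 117.7 -212.    13.5] turn 43.1 curyaw 47.5 tcp [ 0.621  -0.2043  0.0637] q6 -1.32
shift [ 117.6 -211.9   82. ] turn 43.1 curyaw 47.5 tcp [ 0.621  -0.2043  0.0637] q6 -1.32
```

Call:
step_arm --targets "16 -28 0 6;36 -64 0 13;55 -100 0 20;74 -134 0 28;92 -166 0 36;107 -193 0 43;115 -207 7 43;117.5 -212 13 43;117.5 -212 13 43;117.5 -212 13 43"

```text
t: 22.2
tcp_pos: [0.3924, -0.2816, 0.0513]
tool_rot: [0.679, 0.734, 0.0, 0.0]
force: [0.3, 0.4, -1.8]
finger_gap: 0.427
gripper_force: 50.4
```

```bash
python3 - <<'E'
from h import *
snap('side','s11')
t=snap('top','t11');g=cv2.cvtColor(t[:,:,::-1].copy(),cv2.COLOR_BGR2GRAY)
go(.391,-.281,.0215,4.4)
for n,z in(('flange_mid',.040),('plate_mid',.024)):
    for r in manip.masks_of('top',n)[:2]:
        print(n,round(r['p'],2),np.round(r['position'],1),r['pixels'].sum(),*rect('top',r['pixels'],z))
E
```

```text
shift [ 0.6 -1.6 69.6] turn 0.2 curyaw 4.6 tcp [ 0.3926 -0.2815  0.0515] q6 -0.93
flange_mid 0.86 [417.9 199.4] 521 [ 620.9 -205.3] [ 621. -205.] [56.3 54.6] 88.3
plate_mid 0.56 [415.6 215.9] 662 [ 614.2 -209.6] [ 618.6 -209.2] [101.3  62.5] 9.7
```

Call:
step_arm --targets "0.5 -1.5 20 0;0.5 -1.5 40 0;0.5 -1.5 55 0;0.5 -1.5 63 0;0.5 -1.5 67 0;0.5 -1.5 69.5 0;0.5 -1.5 69.5 0"

```text
t: 23.1
tcp_pos: [0.3902, -0.2811, -0.0179]
tool_rot: [0.679, 0.734, -0.0, 0.0]
force: [-0.2, -0.0, -1.6]
finger_gap: 0.43
gripper_force: 50.4
```

```bash
python3 - <<'E'
from h import *
print(manip.sense()['force']);go(.391,-.281,.0212,4.4)
E
```

```text
[-0.20841819 -0.01644902 -1.57536106]
shift [0.  0.8 0.5] turn 0.1 curyaw 4.5 tcp [ 0.3902 -0.2811 -0.0179] q6 -0.94
```

Call:
step_arm --targets "0 0.8 0.5 0;0 0.8 0.5 0"

```text
t: 23.3
tcp_pos: [0.3911, -0.2812, -0.0181]
tool_rot: [0.679, 0.734, -0.0, 0.001]
force: [0.6, 0.7, -2.4]
finger_gap: 0.425
gripper_force: 50.4
```

Call:
step_arm --targets "0 0 0 0;0 0 0 0;0 0 0 0;0 0 -5 0;0 0 -25 0;0 0 -60 0;0 0 -100 0" --gripper 0.3

```text
t: 24.0
tcp_pos: [0.3899, -0.28, 0.0819]
tool_rot: [0.679, 0.734, 0.0, -0.001]
force: [0.2, -0.3, 0.6]
finger_gap: 0.702
gripper_force: 0.0
```

```bash
python3 - <<'E'
from h import *
snap('top','t12');snap('side','s12')
go(.6205,-.2035,.09,99.5); go(.50,-.2,.15,99.5)
E
```

```text
shift [ 62.2 232.7  36.3] turn 85.0 curyaw 4.5 tcp [ 0.3931 -0.2835  0.0858] q6 -0.93
shift [ 74.6 113.2 -24.5] turn 85.0 curyaw 4.5 tcp [ 0.3931 -0.2835  0.0858] q6 -0.93
```

Call:
step_arm --targets "-20 35 0 0;-40 65 0 0;-60 95 0 0;-80 128 0 0;-80 160 0 0" --gripper 0

```text
t: 24.6
tcp_pos: [0.558, -0.3509, 0.0809]
tool_rot: [0.68, 0.733, -0.0, 0.001]
force: [0.4, -0.0, 0.0]
finger_gap: 1.001
gripper_force: 0.0
```

```bash
python3 - <<'E'
from h import *
np.set_printoptions(linewidth=220,threshold=10000)
t=snap('top','t13');s=snap('side','s13')
for c in('top','side'):
    for r in manip.masks_of(c,'block_mid')[:2]:
        print(c,round(r['p'],2),np.round(r['position'],1),r['pixels'].sum(),*rect(c,r['pixels'],.032))
g=cv2.cvtColor(t,cv2.COLOR_RGB2GRAY);print(g[285:320,438:474])
go(.6205,-.203,.09); go(.6205,-.203,.027)
E
```

```text
top 0.36 [416.6 201.6] 530 [ 621.5 -207.2] [ 621.8 -208.1] [55.8 58.4] 43.2
side 0.81 [303.3 321.7] 293 [ 388.4 -289.4] [ 388.4 -289. ] [41.3 56.6] 5.1
[[154 154 153 153 153 152 152 152 152 152 151 152 151 151 151 150 150 149 149 148 147 146 146 146 146 144 143 143 142 143 143 141 140 140 138 138]
 [153 153 154 153 153 152 152 152 153 153 152 152 153 152 151 151 150 150 149 148 147 147 147 146 146 145 144 143 143 142 143 142 140 140 139 138]
 [154 154 153 154 154 153 153 152 152 152 153 154 152 152 152 151 150 150 149 150 149 148 147 146 146 147 146 144 144 143 143 143 140 140 140 139]
 [153 153 152 153 153 153 154 153 152 152 153 154 153 154 152 152 152 151 150 149 149 149 149 147 146 146 146 146 144 143 143 142 142 140 140 140]
 [154 153 152 153 153 154 155 154 153 153 153 153 153 154 154 153 153 151 151 150 150 149 149 148 147 146 146 146 145 144 143 142 143 141 140 140]
 [154 154 155 153 154 154 154 154 154 154 154 153 154 154 153 153 152 153 151 150 150 149 149 149 148 147 146 146 146 145 143 143 142 142 141 140]
 [154 154 155 154 154 154 154 154 154 154 154 154 154 154 154 153 
[... 3667 characters left out ...]
150 150 150 150 151 150 150 150 151 151 150 149 148 148 149 149 149 149 149 150 149 150]
 [148 149 149 149 149 149 149 148 149 149 149 148 149 149 149 151 151 150 150 148 149 150 151 150 150 150 150 149 149 149 150 149 149 149 149 149]
 [148 148 149 149 149 149 148 148 148 149 149 149 149 148 150 150 150 150 149 149 150 150 149 150 150 150 150 150 150 150 149 149 150 149 149 150]
 [147 148 149 149 149 149 148 147 147 148 149 149 149 149 149 149 150 150 148 148 148 149 149 150 150 150 150 150 150 150 150 150 150 149 149 150]]
shift [138.5  75.9  29.9] turn 0.0 curyaw 4.6 tcp [ 0.5559 -0.3471  0.0802] q6 -0.81
shift [138.4  76.   92.9] turn 0.0 curyaw 4.6 tcp [ 0.5559 -0.3471  0.0802] q6 -0.81
```

Call:
step_arm --targets "40 20 0 0;80 42 5 0;110 62 15 0;132 74 25 0;138.5 76 30 0;138.5 76 30 0;138.5 76 30 0"

```text
t: 25.5
tcp_pos: [0.6204, -0.2052, 0.0515]
tool_rot: [0.679, 0.734, -0.0, -0.0]
force: [-0.8, -0.0, 0.2]
finger_gap: 1.001
gripper_force: 0.0
```

```bash
python3 - <<'E'
from h import *
go(.6205,-.203,.0265)
t=snap('top','t14')
for r in manip.masks_of('top','block_mid')[:2]:
        print(round(r['p'],2),np.round(r['position'],1),r['pixels'].sum(),*rect('top',r['pixels'],.032))
copper('top',t[:,:,::-1].copy())
g=cv2.cvtColor(t,cv2.COLOR_RGB2GRAY);p=seg('top',g,20,165,(453,300),.032,22);print(p.sum(),*rect('top',p,.032))
np.set_printoptions(linewidth=220,threshold=10000);print(g[286:320:2,438:474])
E
```

```text
shift [ 2.2  0.3 64.6] turn 0.0 curyaw 4.4 tcp [ 0.6204 -0.2052  0.0515] q6 -0.57
0.72 [404.7 191.3] 38 [ 650.1 -176.8] [ 649.6 -177.1] [ 9.1 20.8] 87.5
top 99 [576.6  95.5] cen [ 863.2 -590.7] rect [ 862.5 -592.3] [33.7 33.5] 24.2
top 90 [271.3 201.9] cen [632.8 126.7] rect [636.5 125.8] [35.1 41.2] 23.1
top 1505 [209.8 282.9] cen [450.4 269.9] rect [450.6 269.8] [110.3  70.8] 9.7
1936 [ 399.1 -273.9] [ 399.2 -274.1] [97.4 94.8] 88.5
[[126 125 125 125 125 123 124 122 122 121 120 119 119 117 117 116 115 115 113 113 113 111 111 111 108 108 107 106 105 103 103 101 102  99  98  98]
 [129 128 128 127 125 125 125 125 124 123 123 122 121 121 120 118 119 118 116 116 115 114 114 112 112 111 110 111 108 108 106 106 106 103 103 101]
 [130 129 129 129 129 128 129 128 126 125 125 125 124 124 124 122 121 121 120 119 119 117 116 116 115 114 114 113 112 111 110 111 108 108 107 105]
 [133 132 131 130 130 130 129 129 129 128 128 127 126 125 125 125 124 124 123 122 121 121 120 119 119 117 116 116 115 115 113 112 113 112 111 111]
 [134 134 133 133 133 132 131 130 130 130 129 129 128 128 128 127 126 125
[... 1138 characters left out ...]
43 143 143 142 142 142 142 142 140 140 139 139 138 138 138 138 138 137 137 136 135 134 134 134 134 134 132 133]
 [148 147 147 147 147 147 146 146 145 145 144 144 143 143 143 142 142 142 141 141 140 140 139 139 139 138 138 138 137 137 136 136 135 134 134 134]
 [150 150 150 148 148 147 147 147 146 147 146 145 145 145 143 143 144 143 142 142 142 142 142 142 140 140 139 138 138 138 138 138 137 136 136 136]
 [152 151 151 151 151 149 149 148 148 147 147 147 147 146 146 145 145 145 143 143 143 143 143 142 142 142 141 141 140 140 139 139 138 138 138 138]
 [155 153 153 152 152 152 151 151 150 149 150 148 148 147 146 148 147 146 146 145 144 145 143 143 143 143 143 143 142 141 141 142 139 140 139 138]]
```

Call:
step_arm --targets "2 0 25 0;2 0 45 0;2 0 57 0;2 0 64 0;2 0 68 0;2 0 68.5 0;2 0 68.5 0"

```text
t: 26.3
tcp_pos: [0.6218, -0.2025, -0.0164]
tool_rot: [0.679, 0.734, 0.0, 0.001]
force: [0.0, 0.4, 0.5]
finger_gap: 1.0
gripper_force: 0.0
```

Call:
step_arm --targets "0 0 0 0;0 0 0 0;0 0 0 0;0 0 0 0;0 0 0 0;0 0 0 0" --gripper 1 --squeeze 70

```text
t: 26.9
tcp_pos: [0.6218, -0.2023, -0.0157]
tool_rot: [0.679, 0.734, 0.0, 0.001]
force: [-1.9, 0.4, 5.9]
finger_gap: 0.648
gripper_force: 74.5
```

Call:
step_arm --targets "0 0 -5 0;0 0 -20 0;0 0 -45 0;0 0 -65 0;0 0 -65 0;0 0 -65 0"

```text
t: 27.5
tcp_pos: [0.6212, -0.202, 0.0483]
tool_rot: [0.679, 0.734, 0.0, 0.0]
force: [-1.0, 0.2, -3.5]
finger_gap: 0.649
gripper_force: 74.9
```

```bash
python3 - <<'E'
from h import *
snap('side','s15')
for r in manip.masks_of('side','flange_mid')[:2]: print(round(r['p'],2),np.round(r['position'],1),r['pixels'].sum())
print(topx('side',manip.sense()['tcp_pos']+[0,0,.0396]),manip.sense()['force'])
go(.4694,-.0279,.07);go(.4694,-.0279,.0165)
E
```

```text
0.77 [395.3 267.5] 389
[392.89604529 267.4646362 ] [-0.30598694 -0.34541421 -4.77385819]
shift [ 184.8 -136.6   16.9] turn 0.0 curyaw 4.5 tcp [ 0.62   -0.2014  0.0467] q6 -0.56
shift [ 184.7 -136.4   70.4] turn 0.0 curyaw 4.5 tcp [ 0.62   -0.2014  0.0467] q6 -0.56
```

Call:
step_arm --targets "30 -22 0 0;65 -48 0 0;100 -74 0 0;135 -100 0 0;165 -122 0 0;180 -133 8 0;185.5 -136.5 17 0;185.5 -136.5 17 0;185.5 -136.5 17 0;185.5 -136.5 17 0"

```text
t: 28.6
tcp_pos: [0.4719, -0.0286, 0.031]
tool_rot: [0.679, 0.734, 0.0, 0.001]
force: [0.5, 0.3, -3.9]
finger_gap: 0.651
gripper_force: 75.3
```

```bash
python3 - <<'E'
from h import *
go(.4694,-.027,.0165)
t=snap('top','t16');g=cv2.cvtColor(t,cv2.COLOR_RGB2GRAY)
copper('top',t[:,:,::-1].copy())
for n,z in (('block_mid',.032),('plate_mid',.024)):
  for r in manip.masks_of('top',n)[:2]:
        print(n,round(r['p'],2),np.round(r['position'],1),r['pixels'].sum(),*rect('top',r['pixels'],z))
np.set_printoptions(linewidth=220,threshold=10000);print(g[286:320,438:474])
E
```

```text
shift [ 1.8 -2.4 54. ] turn 0.0 curyaw 4.5 tcp [ 0.4719 -0.0286  0.031 ] q6 -0.38
top 98 [576.6  95.5] cen [ 863.2 -590.8] rect [ 862.7 -592.9] [33.7 32.3] 24.2
top 66 [269.3 204. ] cen [627.9 131.4] rect [630.3 130.4] [39.6 21.7] 70.9
top 950 [209.6 274.2] cen [470.3 270.3] rect [462.8 271.9] [85.4 70.7] 9.8
top 222 [453.3 303.1] cen [ 390.4 -279.3] rect [ 391.5 -283. ] [55. 55.] 4.3
block_mid 0.8 [454.9 299.2] 346 [ 392.3 -279.2] [ 392.4 -279.4] [40.  43.7] 4.2
plate_mid 0.81 [417.4 204.8] 1175 [ 618.7 -209. ] [ 618.6 -209.1] [100.6  62. ] 9.5
plate_mid 0.46 [456.3 301.5] 295 [ 389.9 -281.9] [ 390.4 -282.2] [36.9 41. ] 4.8
[[ 83  83  83  83  84  83  82  82  82  82  82  82  82  82  82  82  82  82  82  82  82  82  83  84  83  84  83  83  83  83  83  83  83  83  83  84]
 [ 83  83  83  82  82  83  82  83  83  83  83  83  83  83  83  83  83  83  83  82  82  83  83  83  83  83  83  82  82  81  82  81  83  83  83  83]
 [ 83  83  83  82  83  82  82  82  82  82  82  82  82  82  82  82  82  82  82  82  82  82  82  82  82  82  82  82  82  82  81  82  82  82  83  82]
 [ 84  83  82  83  83  83 
[... 3831 characters left out ...]
13 213 219 220 233 226 204 173 169 156 139 137 136 143 152 120 120 133 127 123 121 118 119 120 127 128 128 128]
 [128 128 128 128 128 138 156 170 155 163 153 147 177 172 154 135 131 125 121 118 118 120 120 119 120 128 128 127 127 128 128 128 128 129 129 128]
 [129 129 116 115 128 128 127 131 125 127 122 120 128 128 128 127 127 127 127 128 129 128 128 129 128 129 128 129 128 128 128 128 128 129 128 128]
 [102  79  73  72  79 114 128 129 129 129 128 128 129 129 128 129 129 128 129 129 129 129 128 129 128 127 128 127 128 127 127 128 128 128 126 126]
 [ 69  59  58  58  58  72 129 129 129 129 129 128 129 129 128 128 128 128 129 128 128 128 128 126 126 126 126 125 126 126 126 125 125 125 125 125]]
```

Call:
step_arm --targets "0.5 -0.5 15 0;0.5 -0.5 30 0;0.5 -0.5 42 0;0.5 -0.5 49 0;0.5 -0.5 52 0;0.5 -0.5 52.5 0;0.5 -0.5 52.5 0"

```text
t: 29.45
tcp_pos: [0.4704, -0.0275, -0.0214]
tool_rot: [0.679, 0.734, 0.0, 0.0]
force: [-0.3, -0.2, -3.2]
finger_gap: 0.644
gripper_force: 75.4
```

```bash
python3 - <<'E'
from h import *
print(manip.sense()['force']);go(.4694,-.027,.0155)
E
```

```text
[-0.27460379 -0.21065143 -3.16911557]
shift [ 0.5 -1.   2.7] turn 0.0 curyaw 4.5 tcp [ 0.4704 -0.0275 -0.0214] q6 -0.37
```

Call:
step_arm --targets "0.5 -1 1 0;0.5 -1 2 0;0.5 -1 2.5 0;0.5 -1 2.5 0"

```text
t: 29.85
tcp_pos: [0.4691, -0.0269, -0.0237]
tool_rot: [0.679, 0.734, 0.0, 0.0]
force: [-0.7, 0.6, 0.6]
finger_gap: 0.649
gripper_force: 76.0
```

Call:
step_arm --targets "0 0 0 0;0 0 0 0;0 0 0 0;0 0 -5 0;0 0 -25 0;0 0 -60 0;0 0 -100 0" --gripper 0

```text
t: 30.55
tcp_pos: [0.468, -0.0267, 0.0765]
tool_rot: [0.679, 0.734, -0.001, -0.001]
force: [1.0, -1.5, 0.6]
finger_gap: 1.001
gripper_force: 0.0
```

```bash
python3 - <<'E'
from h import *
go(.618,-.207,.09,-80.4)
E
```

```text
shift [-191.5  135.5   25.5] turn 84.9 curyaw 4.5 tcp [ 0.468  -0.0267  0.0765] q6 -0.37
```

Call:
step_arm --targets "-10 7 0 8;-30 21 0 16;-50 35 0 24;-70 50 0 32;-90 64 0 40;-110 78 0 48;-130 92 0 56;-150 106 0 64;-168 119 0 72;-182 129 0 80;-191 135 10 85;-191 135 25 85"

```text
t: 31.75
tcp_pos: [0.6205, -0.2088, 0.0517]
tool_rot: [0.997, 0.082, 0.002, 0.001]
force: [-0.3, -0.0, 0.2]
finger_gap: 1.001
gripper_force: 0.0
```

Call:
step_arm --targets "0 0 0 0;0 0 0 0"

```text
t: 31.95
tcp_pos: [0.6171, -0.2056, 0.05]
tool_rot: [0.997, 0.083, -0.001, -0.001]
force: [-0.8, 0.5, 0.2]
finger_gap: 1.001
gripper_force: 0.0
```

```bash
python3 - <<'E'
from h import *
go(.6181,-.2075,.0075,-80.5)
s=snap('side','s17');t=snap('top','t17')
for c,n,z in (('side','plate_mid',.024),('side','flange_mid',.032),('top','flange_mid',.032)):
  for r in manip.masks_of(c,n)[:1]:
        print(n,round(r['p'],2),np.round(r['position'],1),r['pixels'].sum(),*rect(c,r['pixels'],z))
copper('top',t[:,:,::-1].copy(),20)
p=seg('side',cv2.cvtColor(s,cv2.COLOR_RGB2GRAY),170,255,(390,292),.024);print(*rect('side',p,.024))
E
```

```text
shift [ 0.9  2.2 82.1] turn 0.1 curyaw -80.4 tcp [ 0.6171 -0.2056  0.05  ] q6 0.91
plate_mid 0.6 [391.3 296.3] 823 [ 614.6 -216.1] [ 616.1 -214.9] [110.9  76.7] 11.0
flange_mid 0.66 [314.1 261.5] 339 [465.6 -39.7] [466.4 -38.1] [83.5 56.4] 77.6
top 99 [576.6  95.5] cen [ 863.2 -590.7] rect [ 862.5 -592.3] [33.7 33.5] 24.2
top 88 [271.3 201.9] cen [632.8 126.7] rect [636.6 125.4] [35.1 40.2] 23.1
top 1506 [209.8 282.9] cen [450.4 269.8] rect [450.6 269.8] [110.3  70.8] 9.7
[ 619.2 -205.6] [ 618.1 -207.1] [99.7 60.1] 10.0
```

Call:
step_arm --targets "1 1.5 25 0;1 1.5 50 0;1 1.5 65 0;1 1.5 74 0;1 1.5 79 0;1 1.5 81 0;1 1.5 81 0"

```text
t: 32.9
tcp_pos: [0.6203, -0.2083, -0.0296]
tool_rot: [0.997, 0.083, 0.0, 0.0]
force: [-0.2, 0.1, 0.3]
finger_gap: 0.998
gripper_force: 0.0
```

Call:
step_arm --targets "0 0 0.5 0;0 0 0.5 0;0 0 0.5 0;0 0 0.5 0;0 0 0.5 0;0 0 0.5 0" --gripper 1 --squeeze 100

```text
t: 33.5
tcp_pos: [0.6205, -0.2083, -0.0289]
tool_rot: [0.997, 0.083, 0.001, 0.0]
force: [-1.4, 1.2, 5.2]
finger_gap: 0.669
gripper_force: 107.7
```

Call:
step_arm --targets "0 0 -4 0;0 0 -15 0;0 0 -35 0;0 0 -60 0;0 0 -80 0;0 0 -80 0;0 0 -80 0"

```text
t: 34.2
tcp_pos: [0.6194, -0.2079, 0.0493]
tool_rot: [0.997, 0.083, -0.0, -0.0]
force: [-0.5, 0.2, -6.1]
finger_gap: 0.667
gripper_force: 108.0
```

```bash
python3 - <<'E'
from h import *
s=snap('side','s18')
print(manip.sense()['force'],manip.sense()['finger_gap'])
go(.4528,.2714,.09,-80.4);go(.4528,.2714,.018,-80.4)
p=seg('side',cv2.cvtColor(s,cv2.COLOR_RGB2GRAY),170,255,(390,262),.024);print(p.sum(),*rect('side',p,manip.sense()['tcp_pos'][2]+.0396+.0133),manip.sense()['tcp_pos'])
t=cv2.cvtColor(cv2.imread('pics/t17.png'),cv2.COLOR_BGR2GRAY)
np.set_printoptions(linewidth=220,threshold=10000);print(cv2.imread('pics/t17.png')[250:292:2,318:366,0])
E
```

```text
[-0.35977205  0.07478476 -6.58511816] 0.6680064296780676
shift [ -84.7 -499.7   -1.1] turn -0.1 curyaw -80.5 tcp [ 0.6186 -0.2075  0.0483] q6 0.91
shift [ -84.5 -499.5   70.9] turn -0.1 curyaw -80.5 tcp [ 0.6186 -0.2075  0.0483] q6 0.91
306204 [571.5 348.8] [1098.3 1524. ] [4802. 5335.] 81.4 [ 0.61862653 -0.2074824   0.04832415]
[[172 171 171 170 170 169 169 169 169 169 168 168 167 165 166 166 164 163 164 164 162 161 161 159 159 159 159 158 157 156 154 155 154 153 153 152 151 151 150 150 150 150 149 149 148 148 147 146]
 [173 173 172 172 172 171 171 172 170 169 169 169 169 169 169 167 167 165 164 164 164 164 162 162 161 159 159 159 159 158 158 156 155 155 154 154 154 155 153 153 152 151 151 151 150 150 150 149]
 [175 175 175 175 173 171 172 172 172 172 171 171 171 170 169 169 167 167 167 167 165 164 164 164 163 162 162 160 159 159 159 157 158 158 158 157 156 156 154 154 154 154 154 152 152 151 151 151]
 [177 175 175 175 175 175 175 175 173 173 173 173 172 170 171 170 170 170 167 168 167 166 165 165 165 162 162 163 162 161 161 161 161 159 159 158 159 158 157 157 156 155 156 154 155 15
[... 2626 characters left out ...]
8 178 178 178 178 178 178 178 178 178 178 178 178 178 180 180 180 179 179 179 181 181 181 181 181 181 181 181 179]
 [176 177 176 177 177 178 178 178 177 177 177 178 178 178 178 178 178 178 178 178 178 179 180 180 180 180 180 180 180 179 180 179 180 180 180 180 181 181 181 181 180 181 181 181 181 183 182 181]
 [175 175 177 177 177 175 175 175 177 176 177 176 177 177 178 178 178 178 178 178 178 178 178 178 178 178 178 178 178 178 179 179 178 179 180 180 180 180 181 181 182 181 183 183 182 183 184 183]
 [175 175 175 174 175 175 175 174 175 175 176 177 176 177 176 176 177 176 177 177 177 177 178 178 178 178 178 178 178 178 178 178 178 178 178 180 179 180 180 181 181 181 181 183 183 183 183 183]]
```

```bash
python3 - <<'E'
from h import *
p=manip.sense()['tcp_pos'];print(p)
r=manip.masks_of('side','plate_mid')[0];print(r['p'],np.round(r['position']),*rect('side',r['pixels'],p[2]+.0396+.0133))
s=cv2.imread('pics/s18.png');g=cv2.cvtColor(s,cv2.COLOR_BGR2GRAY)
np.set_printoptions(linewidth=250,threshold=10000);print(topx('side',p+[0,0,.053]))
print(g[252:292,364:426])
E
```

```text
[ 0.61862653 -0.2074824   0.04832415]
0.85 [387. 266.] [ 605.3 -219.2] [ 614.5 -216.5] [109.5  81.4] 10.1
[393.52376134 263.35144788]
[[140 143 140 137 136 142 141 141 140 140 137 141 139 137 137 139 139 139 139 153  99  68  69  70  70  71  72  65  78 131 157 149  81  63  70  68 177 156  79  62  66  72  74  72  73  72  74  73  71  64 118 140 142 142 142 143 141 141 139 141 140
  142]
 [140 142 141 138 139 140 142 142 140 141 142 140 142 140 138 137 138 138 139 158 101  69  70  70  72  70  71  67  77 134 158 177  92  60  68  68 150 122  72  64  67  73  74  73  73  72  71  71  71  64 140 145 142 142 141 141 141 141 139 139 140
  140]
 [140 142 142 139 136 139 139 142 140 141 141 140 141 142 140 139 138 135 131 153  83  65  70  70  71  70  69  67  72 139 138 172  89  59  68  70 143 101  66  66  70  74  75  75  91  72  67  66  70  80 141 143 141 142 141 142 141 141 142 142 141
  140]
 [139 140 143 143 140 136 141 140 142 143 141 140 141 141 141 137 134 129 254 187  83  65  71  72  69  70  69  60  87 130  71 166 104  63  66  73 114  75  66  69  72  74  69  67  80  71  65  68  70  79 136 1
[... 8454 characters left out ...]
22 116 201 218 246 253 253 252 249 245 241 241 240 240 240 242 242 243 244 246 246 247 247 247 247 247 246 246 246 247 250 253 204 133 134 139 140 141 141 140 143 141 141 139 141 141 141
  143]
 [143 145 146 148 149  96 135 141 133 129 122 118 195 216 246 253 253 252 250 246 241 239 240 240 241 242 242 244 244 245 246 246 247 247 247 246 246 246 246 247 246 247 245 244 243 243 252 199 133 134 137 140 141 141 141 142 140 140 141 141 141
  141]
 [139 139 138 138 134 133 127 123 151 210 246 253 253 252 250 246 242 240 239 240 241 242 242 242 243 245 246 246 246 247 247 246 246 247 246 246 246 246 245 244 242 240 241 242 243 245 248 253 207 133 133 139 139 141 141 142 141 142 143 140 140
  141]]
```

Call:
step_arm --targets "-4 -25 0 0;-11 -65 0 0;-19 -110 0 0;-27 -156 0 0;-35 -202 0 0;-43 -248 0 0;-51 -294 0 0;-59 -340 0 0;-67 -386 0 0;-75 -432 0 0;-82 -472 0 0;-87 -500 0 0"

```text
t: 35.5
tcp_pos: [0.4494, 0.2729, 0.0484]
tool_rot: [0.996, 0.084, -0.001, 0.0]
force: [0.5, 0.3, -6.2]
finger_gap: 0.667
gripper_force: 108.2
```

Call:
step_arm --targets "0 0 10 0;0 0 25 0;0 0 35 0;0 0 35 0;0 0 35 0"

```text
t: 36.0
tcp_pos: [0.4516, 0.27, 0.0138]
tool_rot: [0.997, 0.082, -0.001, 0.0]
force: [-0.1, -0.6, -5.0]
finger_gap: 0.665
gripper_force: 108.2
```

```bash
python3 - <<'E'
from h import *
s=snap('side','s19')
go(.4505,.2713,.018,-80.4)
E
```

```text
shift [-1.3 -1.4 35.9] turn -0.2 curyaw -80.6 tcp [0.4521 0.2702 0.0143] q6 1.73
```

Call:
step_arm --targets "-1 -1 15 0;-1 -1 25 0;-1 -1 31 0;-1 -1 34 0;-1 -1 34 0"

```text
t: 36.55
tcp_pos: [0.4505, 0.2714, -0.0198]
tool_rot: [0.997, 0.083, -0.0, 0.0]
force: [-0.4, -0.4, -6.5]
finger_gap: 0.662
gripper_force: 108.3
```

Call:
step_arm --targets "0 0 0 0;0 0 0 0"

```text
t: 36.75
tcp_pos: [0.4508, 0.2716, -0.0192]
tool_rot: [0.997, 0.083, 0.0, -0.0]
force: [-1.0, -0.8, -6.0]
finger_gap: 0.667
gripper_force: 108.3
```

```bash
python3 - <<'E'
from h import *
print(manip.sense()['force']);go(.4505,.2713,.0167,-80.4)
E
```

```text
[-1.03970257 -0.77751996 -6.03532436]
shift [-0.4  0.3  3.7] turn -0.1 curyaw -80.5 tcp [ 0.4508  0.2716 -0.0192] q6 1.74
```

Call:
step_arm --targets "0 0 1 0;0 0 2 0;0 0 3 0;0 0 3 0"

```text
t: 37.15
tcp_pos: [0.4504, 0.2715, -0.0227]
tool_rot: [0.997, 0.083, -0.0, 0.0]
force: [0.2, -0.6, -5.7]
finger_gap: 0.664
gripper_force: 108.3
```

Call:
step_arm --targets "0 0 0.5 0;0 0 1 0;0 0 1 0"

```text
t: 37.45
tcp_pos: [0.4505, 0.2715, -0.023]
tool_rot: [0.997, 0.083, 0.0, -0.0]
force: [-1.1, 0.3, 2.2]
finger_gap: 0.666
gripper_force: 109.3
```

Call:
step_arm --targets "0 0 0 0;0 0 0 0;0 0 0 0;0 0 0 0;0 0 -5 0;0 0 -25 0;0 0 -60 0;0 0 -105 0" --gripper 0

```text
t: 38.25
tcp_pos: [0.449, 0.2709, 0.0814]
tool_rot: [0.997, 0.083, -0.002, 0.001]
force: [-0.8, 0.4, -0.2]
finger_gap: 0.998
gripper_force: 0.0
```

```bash
python3 - <<'E'
from h import *
go(.40,-.17,.16);go(.25,-.40,.16)
E
```

```text
shift [-121.1  426.9  -38.2] turn 0.0 curyaw -80.5 tcp [0.449  0.2709 0.0814] q6 1.74
shift [-306.9  629.   -37.3] turn 0.0 curyaw -80.5 tcp [0.449  0.2709 0.0814] q6 1.74
```

Call:
step_arm --targets "-8 25 -30 0;-20 67 -60 0;-33 112 -80 0;-46 158 -80 0;-59 204 -80 0;-72 250 -80 0;-85 296 -80 0;-97 340 -80 0;-108 380 -80 0;-118 415 -80 0;-121 427 -80 0;-121 427 -80 0"

```text
t: 39.45
tcp_pos: [0.4016, -0.171, 0.1617]
tool_rot: [0.997, 0.081, 0.0, 0.0]
force: [0.4, 0.3, 0.0]
finger_gap: 0.998
gripper_force: 0.0
```

```bash
python3 - <<'E'
from h import *
t=snap('top','t20');s=snap('side','s20')
o=np.zeros((520,800,3),np.uint8)
def put(im,x0,y0,w,h,k,X,Y):
    a=cv2.resize(im[y0:y0+h,x0:x0+w],None,fx=k,fy=k,interpolation=cv2.INTER_CUBIC);o[Y:Y+a.shape[0],X:X+a.shape[1]]=a
put(t,180,245,65,85,6,0,0)
put(t,312,240,60,60,6,400,0)
put(s,290,240,50,40,3,400,365)
put(s,255,195,65,40,3,560,365)
cv2.imwrite('pics/c20.png',o[:,:,::-1])
for n,z in(('plate_mid',.030),('flange_mid',.032)):
  for c in('top','side'):
    for r in manip.masks_of(c,n)[:1]: print(n,c,round(r['p'],2),np.round(r['position'],1),r['pixels'].sum(),*rect(c,r['pixels'],z))
copper('top',t[:,:,::-1].copy(),20)
E
```

```text
plate_mid top 0.69 [207.9 285.5] 1299 [448.7 267.5] [449.1 267.6] [106.1  65.1] 9.3
plate_mid side 0.71 [279.2 213.8] 241 [424.8 251.9] [432.7 257.2] [78.2 83.7] 9.9
flange_mid top 0.68 [341.4 266.9] 531 [469.9 -31.2] [468.9 -30.9] [53.7 58.1] 88.4
flange_mid side 0.57 [315.5 261.3] 312 [466.8 -41.1] [467.1 -40.9] [78.3 53.8] 77.6
top 98 [576.7  95.4] cen [ 863.4 -591.1] rect [ 862.7 -593. ] [33.7 32.1] 24.2
top 27 [443.  153.6] cen [ 734.4 -273.3] rect [ 734.6 -272.2] [46.6  3. ] 69.3
top 43 [495.1 171.9] cen [ 687.7 -390.9] rect [ 687.5 -391.7] [88.6  2.2] 69.3
top 61 [268.3 204.1] cen [627.8 133.5] rect [629.4 134.2] [38.8 16.4] 55.5
top 248 [339.1 270.2] cen [471.2 -24.9] rect [469.4 -30.2] [70.4 72.6] 88.4
top 151 [213.1 272.1] cen [474.8 262.1] rect [450.8 270. ] [109.8  70.4] 9.7
```

View pics/c20.png

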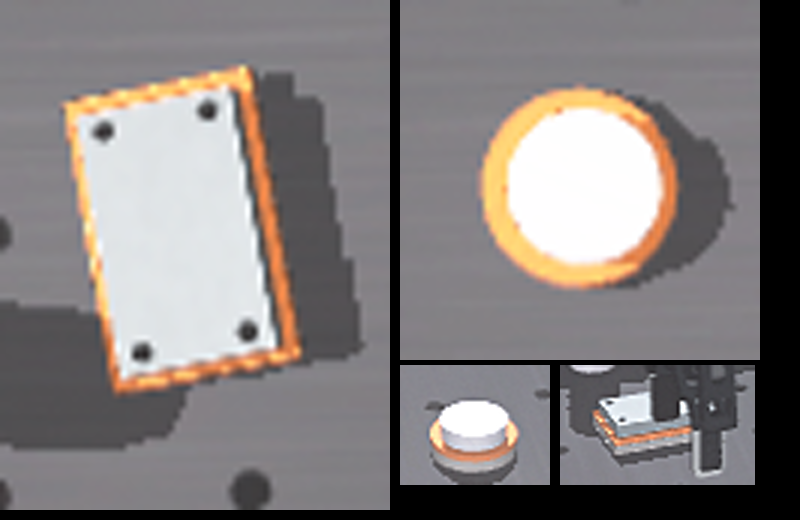

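```bash
python3 - <<'E'
from h import *
t=cv2.imread('pics/t20.png');hsv=cv2.cvtColor(t,cv2.COLOR_BGR2HSV);g=cv2.cvtColor(t,cv2.COLOR_BGR2GRAY)
m=np.where(hsv[...,1]<60,g,0)
p=seg('top',m,195,255,(205,285),.03);print(p.sum(),*rect('top',p,.030))
p=seg('top',m,215,255,(342,270),.032);print(p.sum(),*rect('top',p,.032))
copper('top',t,130)
k=((hsv[...,0]<24)&(hsv[...,1]>100)&(hsv[...,2]>150))
for (x,y,w) in((210,283,45),(341,270,30),(271,199,18)):
    q=np.zeros_like(k);q[y-w:y+w,x-w:x+w]=k[y-w:y+w,x-w:x+w];print('rest',q.sum(),*rect('top',q,.016))
E
```

```text
1044 [449.7 268.9] [450.1 269.1] [98.7 59. ] 9.8
522 [469.9 -31.1] [470.  -30.9] [53.7 55.9] 88.4
top 248 [339.1 270.2] cen [471.2 -24.9] rect [469.4 -30.2] [70.4 72.6] 88.4
top 151 [213.1 272.1] cen [474.8 262.1] rect [450.8 270. ] [109.8  70.4] 9.7
rest 317 [453.3 264.7] [450.3 270. ] [113.3  72.4] 9.7
rest 303 [468.8 -26.4] [469.4 -30.2] [70.4 72.6] 88.4
rest 150 [635.7 125. ] [639.6 127.1] [41.7 41.5] 61.7
```

```bash
python3 - <<'E'
from h import *
for c in('top','side'):
  for n in('tube_mid','spray_can_mid','rod_tin_mid'):
    print(c,n,[(round(r['p'],2),np.round(r['position']).tolist()) for r in manip.mark_of(c,n)[:5]])
t=cv2.imread('pics/t20.png');p=seg('top',cv2.cvtColor(t,cv2.COLOR_BGR2GRAY),0,255,(270,196),.05,9)
m=(t.min(2)>215);q=np.zeros_like(m);q[185:215,255:290]=m[185:215,255:290];print(q.sum(),*rect('top',q,.052))
print(manip.sign_off())
E
```

```text
top tube_mid [(0.63, [270.0, 196.0]), (0.61, [374.0, 218.0]), (0.5, [476.0, 212.0]), (0.45, [418.0, 264.0])]
top spray_can_mid [(0.64, [270.0, 196.0]), (0.61, [123.0, 304.0])]
top rod_tin_mid [(0.92, [543.0, 260.0])]
side tube_mid [(0.72, [370.0, 274.0]), (0.64, [364.0, 221.0]), (0.6, [287.0, 210.0]), (0.59, [336.0, 298.0]), (0.5, [403.0, 333.0])]
side spray_can_mid [(0.87, [268.0, 171.0])]
side rod_tin_mid [(0.78, [364.0, 353.0]), (0.42, [304.0, 324.0])]
49 [639.  125.7] [639.7 125.3] [22.4 22.6] 88.3
the job is handed in; nothing more can be done
None
```

All four blanks were taken off the stack from the top down and are on their own rests, within about 2 mm of centre and with the block and plate in line with their rests. The spray can and rod tin were not knocked over, and I handed the job in at about 40 s.

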